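# Lock a lino block in the lock-up bed with a wedge and mallet

### The arm

A 6-joint arm with a two-finger parallel gripper is mounted at the origin on a cart in front of the work surface, level with it; the furniture and walls round the work are solid. World frame = base frame: x ahead of the robot, y to its left, z up, the work surface at z = 0. Lengths are in mm, angles in rad, forces in N, time in s.
With the tool pointing down it reaches from about 250 to 775 mm from the base axis. Payload 4 kg.
Tool frame: the origin (TCP) lies on the mounting face of the last link; the fingertips stand 173 mm ahead of it and the grasp point (between the pads) lies 155 mm ahead of it (arm.finger_overhang is the distance from the TCP to the fingertips, in mm); z points along the fingers, y is the line along which they close (so a half turn about z gives the same grasp; the last joint's range is limited). The gripper opens to 85 mm and grips with 20 to 120 N. Pads are 22 mm wide; open, the fingers measure 114 mm over their backs; the gripper's body (76 mm by 85 mm) begins 54 mm behind the grasp point. The pads swing forward as they close: fully open they stand 13 mm farther back than shut.
Start: joints at [1.1, 0.087, 1.371, -0, 1.684, -0.103], TCP at [197.762, 513.216, 404.741] pointing down, gripper open.
Joint ranges: [-3.1, 3.1], [-0.76, 2.03], [0.27, 2.55], [-1.08, 4.22], [0.17, 2.65], [-2.57, 2.57]. Speed limits (rad/s): [2.79, 2.79, 3.14, 3.14, 3.14, 3.14].

### API

Orientations are given as a unit quaternion [w, x, y, z].
In Python, from workcell import status, imaging, arm gives the robot as it stands.
- The arm moves only by the tool apply_moves, never from a script. Its argument "steps" is a list of rows, each an object with "dr": the turn, a rotation vector about the tool's x, y, z in units of 8 degrees (1.0 is 8 degrees), a list of three; "translation": the shift along the tool's x, y, z in units of 25 mm (1.0 is 25 mm), a list of three; "fingers": the opening, from -1 (shut) to 1 (fully open). A call has exactly 10 rows; each row shifts and turns the commanded pose from where the row before left it, along the tool's axes as they then stand; what a row does not reach is not made up. A row lasts 1/10 s, in which the tool goes at most 50 mm and 8.59 degrees, less where a joint would pass 70% of its speed; a pose out of reach is approached as far as the arm can. A call is refused whole if a number of a shift passes 1 or a number of a turn 1, either way. A call with a gripper value outside its range is refused whole. The fingers move at their own pace and stop on an object; the grip force is fixed at half the most. Time passes only in rows, so rows that do not move let the fingers close, or fill a call up. It gives the time, the measured TCP pose, the force, the opening and the grip force at its end, in the units of the state.
- status.read_state(): the state, without advancing time (a new reading comes with each control period).
- imaging.get_image(name): name is "scene" or "top"; returns the picture (384x512x3 uint8, red, green, blue); there is no depth.
- imaging.camera_params(name): a dict with "K" (3x3 intrinsics, pixels), "extrinsics" (4x4, takes a point from camera to world coordinates). Camera axes: x right, y down, z forward; pixel columns grow to the right and rows downward; lengths in mm; the calibration is good to about 2 mm. A picture is of the moment at which its call begins. camera_params takes no time and is no camera call.
- arm.close_job(): hands the job in; it is judged then, once.
The state is a dict: "time": time; "joint_positions": joint angles; "qd": joint speeds; "effort": joint torques, N m; "position": TCP position; "eef_rot": TCP orientation; "force": force on the tool from outside, world axes, zero at the start; "torque": the same for the moment, N m; "gripper_width": finger opening in mm; "gripper_force": force on a finger pad.
Only numpy, scipy, OpenCV 4.12 (cv2) and the standard library are available. Lean on these libraries where they do the work, as an engineer would, in place of code of your own. Each camera call takes 0.05 s, during which the arm holds its last target. There are 200 camera calls.

### The job

Lock the lino block up for printing: slide the wooden wedge loosely, tip first, into the slot between the block and the tapered side bar and let go of it, then take the mallet and tap the wedge's butt gently with the side of its head until the wedge jams and holds the block tight against the cork-faced stop. Then stand the mallet upright on the table, clear of the bed.

Things in the scene. Friction and masses are not known exactly. Their poses are not given: they have to be found in the camera images.
- bed: Lock-up bed, fixed: 6 mm aluminium plate (its frame, mm: x -105 to 135, y -107 to 107), origin on the table under the plate, z up, x = direction the wedge is driven. Bars 20 mm high on it: cork-faced side stop (+y; cork face at y 70), end stop (+x; face at x 93.5, clear of the slot), and at -y the tapered side bar with brass nuts. The cork is thin and gives only a fraction of a mm.
- slot_mouth (a point): Middle of the slot's mouth, x -30, y -34 mm on the plate: bring the tip's middle here; the slot runs along the bed's x, open above. Its -y wall, the bar's wooden face, tapers 1 in 8: from about (x -30, y -49) to (x 90, y -34) mm in the bed's frame. The bar was set by eye, up to 2.5 mm off in y, so the place where the wedge jams lies up to 20 mm nearer or farther along x.
- lino_block: Grey lino printing block with a leaf cut in it, 120 (x) x 90 (y) x 23 mm, loose on the plate, square to the bed, 1 to 3 mm short of the cork. Origin: centre of its underside; against the cork it is at y 25 mm in the bed's frame and its wedge side at y -20. The slot's +y wall. Locked: the wedge, left alone, presses on it with over 6 N. Over 45 N crushes it.
- wedge: Waxed hardwood wedge lying flat, 150 long, 26 high, 0.1 kg. Origin: centre of its underside, z up, x to the thin tip. Side y = +15 is straight (goes against the block), the -y side tapers 1 in 8. Tip (x 75) 16 wide, y -1 to 15; butt (x -75 to -35) parallel, 30 wide: hold it there. Jams with its origin near x 0, y -35 mm in the bed's frame, depending on the bar; friction keeps it there.
- wedge_butt (a point): Centre of the wedge's butt face (30 x 26 mm), 13 mm above its underside; the mallet strikes it along the wedge's x. Tight means: a tap that reaches 14 to 18 N advances it no more; lighter taps or single knocks leave it loose. It slides with little force and then jams within 1 to 2 mm. Over 40 N splits it; tap at 30 mm/s or less.
- wedge_tip (a point): Centre of the wedge's tip face (16 mm wide), 13 mm above its underside and 7 mm to +y of the wedge's own x axis.
- mallet: Round carver's mallet standing on its head, 111 mm tall, 0.32 kg: wooden head 57 mm diameter from 0 to 40 mm up, brass ferrule, round handle 25 mm thick from 45 to 111. Origin: centre of the head's underside, z up the handle, symmetric about z. Held upright it strikes with the side of its head; grip it firmly (50 N), fingers closing along the stroke.
- mallet_grip (a point): Point on the mallet's axis where the handle is best gripped, 70 mm above the head's underside.
- ink_tin: Black ink tin, 71 mm diameter, 38 mm tall, stands aside; leave it alone. Origin: centre of its underside.
- jar: White glass jar with a lid, 59 mm diameter, 75 mm tall, stands aside; leave it alone. Origin: centre of its underside.
- brayer: Ink roller with a red handle, 166 x 82 x 33 mm, lies at the left; leave it alone. Origin: centre of its underside.
- dabber: Brown cloth ink dabber, 42 mm wide, 58 mm tall, stands at the right; leave it alone. Origin: centre of its underside.
Not all that is in view belongs to the job. Several things have the shape of the mallet; the one meant has the colours described above.

How it is judged (in metres and radians):
On the way, in this order (a step that is already met when the one before it is completed fails the run):
1. the wedge lies loosely in the slot, its tip at least 30 mm in, let go of and not yet touched by the mallet (x of wedge_tip in the frame of bed above 0 m and y of wedge_tip in the frame of bed between -0.05 and -0.015 m and z of wedge in the frame of bed below 0.01 m and angle between the x axis of wedge and the x axis of bed, either way round below 0.12 rad and contact force between each of the fingers, mallet and wedge below 0.2 N and contact force between wedge and lino_block below 4 N), for 0.2 s.
2. the mallet has driven the wedge until it presses hard on the block (contact force between mallet and wedge above 1 N and contact force between wedge and lino_block above 6 N), for 0.02 s.
At the end, for the whole second after the job is handed in: The wedge stays jammed by itself, flat on the bed and pressing on the block with more than 6 N; the block lies flat against the cork stop (within 1.5 mm); the mallet stands upright on the table, off the bed, at rest and released (contact force between wedge and lino_block above 6 N and y of lino_block in the frame of bed above 0.0235 m and z of lino_block in the frame of bed below 0.009 m and z of wedge in the frame of bed below 0.01 m and angle between the x axis of wedge and the x axis of bed, either way round below 0.08 rad and x of wedge_tip in the frame of bed above 0.03 m and height (world z) of mallet between -0.004 and 0.004 m and angle between mallet's own z axis and vertical below 0.1 rad and linear speed of mallet below 0.02 m/s and linear speed of wedge below 0.01 m/s and contact force between mallet and bed below 0.1 N); the robot touches nothing.
It fails at once if the wedge's butt is struck or pressed with more than 40 N by the mallet (contact force between mallet and wedge above 40 N).
It fails at once if the block is crushed: more than 45 N between wedge and block (contact force between wedge and lino_block above 45 N).
It fails at once if the block climbs out of the bed (z of lino_block in the frame of bed above 0.014 m).
It fails at once if the mallet topples (angle between mallet's own z axis and vertical above 0.7 rad).
It fails at once if a bystander is moved by more than 20 mm (distance of any of ink_tin, jar, brayer, dabber from where it was at the start of the episode above 0.02 m).
It also fails if it takes over 69 s, if anything falls off the work surface, if the arm or the gripper's body presses on something with over 40 N, if the wrist force passes 120 N, or if a joint passes its speed limit or range.

## Working session

There is one attempt and no reset: what is moved stays moved. The work goes in short steps, Python scripts to look and compute and a tool call to move; the robot and the scene stay as the last step left them, time stands still between calls to the robot, and variables do not carry over. Pictures are saved under pics/ and viewed, at most 10 in all, crops included, and the job is handed in when it is done.

Besides the shell and the picture viewer there is one more tool, called after "Emit:" as name(argument=value, ...) on one line, values as JSON. apply_moves: Moves the arm, as the interface text tells. Its arguments: {"type":"object","properties":{"steps":{"type":"array","items":{"type":"object","properties":{"dr":{"type":"array","items":{"type":"number"}},"translation":{"type":"array","items":{"type":"number"}},"fingers":{"type":"number"}}}}},"required":["steps"]}

```bash
ls; mkdir -p pics; python3 - <<'E'
from workcell import status, imaging, arm
import cv2,numpy as np
s=status.read_state(); print(s)
for n in("scene","top"):
    im=imaging.get_image(n); cv2.imwrite(f"pics/{n}0.png",im[:,:,::-1])
    p=imaging.camera_params(n); print(n,np.round(p["K"],1).tolist(),np.round(p["extrinsics"],3).tolist())
E
```

```text
pics
{'time': 0.0, 'joint_positions': array([ 1.09992930e+00,  8.79129232e-02,  1.37226651e+00,  2.06033158e-05,
        1.68355585e+00, -1.03153877e-01]), 'qd': array([-0.00094441, -0.00120748,  0.00145364,  0.00134675,  0.00023997,
        0.00090306]), 'effort': array([-2.38904628e-03, -3.51871455e+01, -3.13270533e+01, -6.91011464e-04,
        1.09738068e-02,  1.36407613e-05]), 'position': array([197.68985047, 513.11522953, 403.55548175]), 'eef_rot': array([-3.13092655e-04,  1.82821267e-01,  9.83145583e-01, -1.02459223e-03]), 'force': array([-0.3155336 ,  0.71332924, -0.67889659]), 'torque': array([ 0.00664326,  0.02983704, -0.09608311]), 'gripper_force': 0.0, 'gripper_width': 85.42617627767903}
scene [[426.6, 0.0, 262.6], [0.0, 426.6, 195.1], [0.0, 0.0, 1.0]] [[0.68, -0.361, 0.638, -312.999], [-0.733, -0.334, 0.592, -764.67], [-0.0, -0.871, -0.492, 752.982], [0.0, 0.0, 0.0, 1.0]]
top [[395.7, 0.0, 251.2], [0.0, 395.7, 194.1], [0.0, 0.0, 1.0]] [[0.025, -0.975, 0.22, 201.05], [-1.0, -0.023, 0.012, 34.728], [-0.007, -0.22, -0.975, 1616.95], [0.0, 0.0, 0.0, 1.0]]
```

View pics/top0.png

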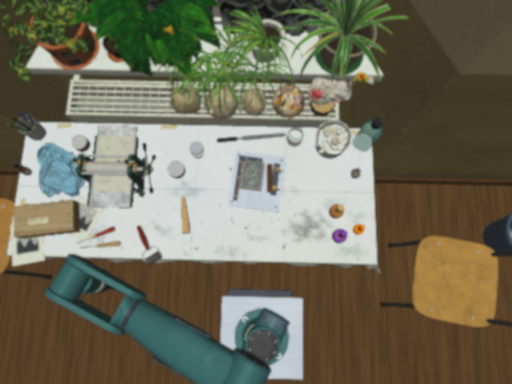

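View pics/scene0.png

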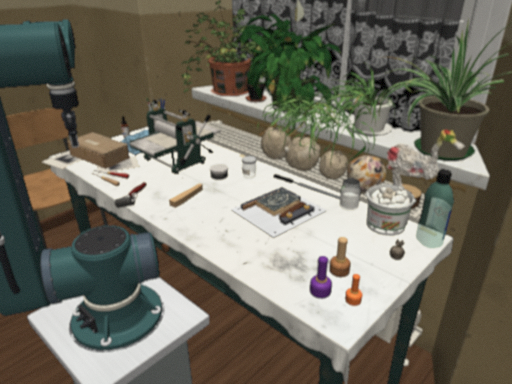

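The top view shows the bed near (257,182), the wedge near (185,215), and the brown mallet near (337,210). The purple (340,236) and orange (359,229) ones are decoys. In the scene view the bed is at (280,208), the wedge at (187,194) and the mallet at (341,258). I'll enlarge these.

```bash
python3 - <<'E'
import cv2,numpy as np
t=cv2.imread("pics/top0.png");s=cv2.imread("pics/scene0.png")
def g(im,x0,y0,w,h,W,H):
    c=cv2.resize(im[y0:y0+h,x0:x0+w],(W,H),interpolation=cv2.INTER_CUBIC)
    return c
a=np.zeros((600,800,3),np.uint8)
a[:300,:400]=g(t,220,145,80,60,400,300)      # x5
a[:300,400:]=g(t,160,190,80,60,400,300)
a[300:,:400]=g(s,230,180,100,75,400,300)   #x4
a[300:,400:]=g(s,160,175,50,37,400,300)   #x8
cv2.imwrite("pics/comp.png",a)
E
```

```text
(no output)
```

View pics/comp.png

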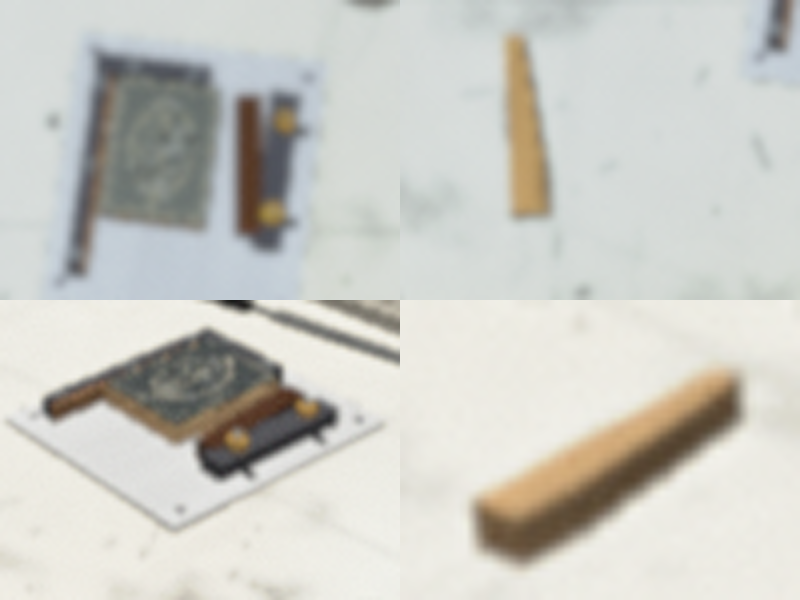

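The wedge lies tip up (world +x) with its straight side to the left (+y). The bed's x axis also points roughly up in the top view, slightly yawed. Next I'll measure.

```bash
cat > h.py <<'E'
import cv2,numpy as np
from workcell import status, imaging, arm
def ray(n,uv,z):
    p=imaging.camera_params(n);K=np.array(p["K"]);E=np.array(p["extrinsics"])
    uv=np.atleast_2d(np.asarray(uv,float))
    d=np.c_[uv,np.ones(len(uv))]@np.linalg.inv(K).T@E[:3,:3].T
    return E[:3,3]+d*((z-E[2,3])/d[:,2])[:,None]
def proj(n,X):
    p=imaging.camera_params(n);K=np.array(p["K"]);E=np.array(p["extrinsics"])
    c=(np.atleast_2d(X)-E[:3,3])@E[:3,:3];q=c@K.T
    return q[:,:2]/q[:,2:]
def biggest(m):
    c,_=cv2.findContours(m,cv2.RETR_EXTERNAL,cv2.CHAIN_APPROX_NONE)
    return max(c,key=cv2.contourArea)
def up(im,box,k=6):
    x0,y0,w,h=box
    M=np.float32([[k,0,-k*x0+(k-1)/2],[0,k,-k*y0+(k-1)/2]])
    return cv2.warpAffine(im,M,(w*k,h*k),flags=cv2.INTER_CUBIC)
def unup(c,box,k=6): return (c.reshape(-1,2)-(k-1)/2)/k+np.array(box[:2])
E
python3 - <<'E'
from h import *
k=6
def rect(P): 
    r=cv2.minAreaRect(P[:,:2].astype(np.float32)); return np.round(r[0],1),np.round(r[1],1),round(r[2],2),np.round(cv2.boxPoints(r),1).tolist()
for n,pb,wb in(("top",(222,143,72,75),(174,190,22,48)),("scene",(222,175,112,65),(160,175,50,37))):
    im=cv2.imread(f"pics/{n}0.png")
    u=up(im,pb); f=u.astype(int)
    d=np.clip(f[...,0]-f[...,2]+128,0,255).astype(np.uint8)
    print(n,"B-R plate/edge percentiles",np.percentile(d,[5,25,50,75,95]), "border",np.median(d[:12]),np.median(d[-12:]))
    cv2.imwrite(f"pics/d_{n}.png",d)
    w=up(im,wb); hsv=cv2.cvtColor(w,cv2.COLOR_BGR2HSV)
    m=(hsv[...,1]>75).astype(np.uint8)*255
    P=ray(n,unup(biggest(m),wb),26); print(" wedge sil z26",rect(P))
    mt=((hsv[...,1]>75)&(hsv[...,2]>160)).astype(np.uint8)*255
    P=ray(n,unup(biggest(mt),wb),26); print(" wedge top z26",rect(P))
# mallet candidates: HSV at
im=cv2.imread("pics/top0.png");hsv=cv2.cvtColor(im,cv2.COLOR_BGR2HSV)
print([hsv[y,x].tolist() for x,y in((337,210),(340,236),(359,229))])
E
```

```text
top B-R plate/edge percentiles [118. 128. 131. 141. 146.] border 130.0 129.0
 wedge sil z26 (array([467.8, 323.5]), array([144.4,  25.4]), 6.6, [[394.6000061035156, 327.79998779296875], [397.5, 302.6000061035156], [541.0, 319.20001220703125], [538.0999755859375, 344.3999938964844]])
 wedge top z26 (array([467.7, 324.2]), array([144.5,  24.8]), 6.94, [[394.5, 327.70001220703125], [397.5, 303.1000061035156], [540.9000244140625, 320.6000061035156], [537.9000244140625, 345.20001220703125]])
scene B-R plate/edge percentiles [ 93. 117. 118. 122. 128.] border 116.0 117.0
 wedge sil z26 (array([457.1, 307.1]), array([165.5,  48.6]), 7.85, [[371.79998779296875, 319.8999938964844], [378.3999938964844, 271.70001220703125], [542.2999877929688, 294.29998779296875], [535.7000122070312, 342.3999938964844]])
 wedge top z26 (array([465.1, 320. ]), array([146.1,  25.2]), 7.85, [[391.0, 322.5], [394.3999938964844, 297.5], [539.0999755859375, 317.5], [535.7000122070312, 342.3999938964844]])
[[18, 128, 96], [156, 84, 76], [16, 235, 129]]
```

```bash
python3 - <<'E'
from h import *
def lf(P): 
    v=cv2.fitLine(P[:,:2].astype(np.float32),cv2.DIST_HUBER,0,.01,.01).ravel(); v=v if v[0]>0 else np.r_[-v[:2],v[2:]]; return v
# wedge straight side
for n,wb in(("top",(174,190,22,48)),("scene",(160,175,50,37))):
    w=up(cv2.imread(f"pics/{n}0.png"),wb); hsv=cv2.cvtColor(w,cv2.COLOR_BGR2HSV)
    m=((hsv[...,1]>65)&(hsv[...,2]>150)).astype(np.uint8)*255
    P=ray(n,unup(biggest(m),wb),26)
    for side in(1,-1):
        S=[]
        for x in np.arange(405,530,2.5):
            q=P[abs(P[:,0]-x)<1.5]
            if len(q): S.append(q[np.argmax(side*q[:,1])])
        S=np.array(S); 
        if side<0: S=S[S[:,0]>440]
        v=lf(S); print(n,"side",side,"yaw",np.degrees(np.arctan2(v[1],v[0])).round(2),"y@467",(v[3]+(467-v[2])*v[1]/v[0]).round(1))
    print(n,"xrange",P[:,0].min().round(1),P[:,0].max().round(1))
# plate
for n,pb,th in(("top",(222,143,72,75),136),("scene",(222,175,112,65),120)):
    f=cv2.GaussianBlur(up(cv2.imread(f"pics/{n}0.png"),pb),(0,0),4).astype(int)
    d=f[...,0]-f[...,2]+128
    m=((d>th)|(f.sum(2)<420)).astype(np.uint8)*255
    m=cv2.morphologyEx(m,cv2.MORPH_OPEN,np.ones((15,15)))
    c=biggest(m);h=cv2.convexHull(c);P=ray(n,unup(c,pb),6)
    r=cv2.minAreaRect(P[:,:2].astype(np.float32));print(n,"plate",np.round(r[0],1),np.round(r[1],1),r[2])
    vis=up(cv2.imread(f"pics/{n}0.png"),pb);cv2.drawContours(vis,[c],-1,(0,0,255),1)
    Q=proj(n,np.c_[cv2.boxPoints(r),np.full(4,6)]);Q=((Q-pb[:2])*6+2.5).astype(int);cv2.polylines(vis,[Q],1,(0,255,0),1)
    cv2.imwrite(f"pics/v_{n}.png",vis)
a=cv2.imread("pics/v_top.png");b=cv2.imread("pics/v_scene.png");W=np.zeros((600,800,3),np.uint8)
a=cv2.resize(a,None,fx=.66,fy=.66);b=cv2.resize(b,None,fx=.7,fy=.7)
W[:a.shape[0],:a.shape[1]]=a;W[-b.shape[0]:,-b.shape[1]:]=b;cv2.imwrite("pics/comp2.png",W)
# mallet: centroid of brown head/handle in both views
for n,box in(("top",(325,200,24,22)),("scene",(322,232,36,50))):
    u=up(cv2.imread(f"pics/{n}0.png"),box);hsv=cv2.cvtColor(u,cv2.COLOR_BGR2HSV)
    m=(hsv[...,1]>70).astype(np.uint8)*255;p=unup(biggest(m),box);print(n,"mallet px",p.min(0),p.max(0))
    for z in(0,20,40,111): print(z,ray(n,(p.min(0)+p.max(0))/2,z).round(1))
    if n=="scene":
        lo=p[:,1].max(); print("bottom row axis",ray(n,[p[p[:,1]>lo-6][:,0].mean(),lo],0).round(1))
        for r in np.arange(p[:,1].min()+1,lo,3): q=p[abs(p[:,1]-r)<.4][:,0]; print(r.round(1),q.min().round(1),q.max().round(1))
E
```

```text
top side 1 yaw 6.05 y@467 335.7
top side -1 yaw 12.86 y@467 314.1
top xrange 395.1 540.2
scene side 1 yaw 6.54 y@467 332.6
scene side -1 yaw 12.54 y@467 309.8
scene xrange 388.9 538.8
top plate [623.  34.] [217.2 242. ] 83.71125793457031
scene plate [622.7  31.7] [223.3 245.4] 83.43953704833984
top mallet px [329.41666667 204.25      ] [342.91666667 216.91666667]
0 [[ 503.8 -299.1    0. ]]
20 [[ 500.  -294.9   20. ]]
40 [[ 496.3 -290.8   40. ]]
111 [[ 483.  -276.2  111. ]]
scene mallet px [329.91666667 236.91666667] [349.58333333 275.91666667]
0 [[ 552.8 -262.5    0. ]]
20 [[ 529.8 -275.8   20. ]]
40 [[ 506.8 -289.2   40. ]]
111 [[ 425.2 -336.5  111. ]]
bottom row axis [[ 481.6 -310.6    0. ]]
237.9 338.6 345.9
240.9 338.1 346.6
243.9 338.1 345.6
246.9 338.1 345.1
249.9 337.8 344.8
252.9 337.2 344.4
255.9 333.8 344.8
258.9 330.8 347.9
261.9 330.1 349.4
264.9 330.1 349.4
267.9 329.9 348.6
270.9 330.1 348.4
273.9 332.8 347.2
```

View pics/comp2.png

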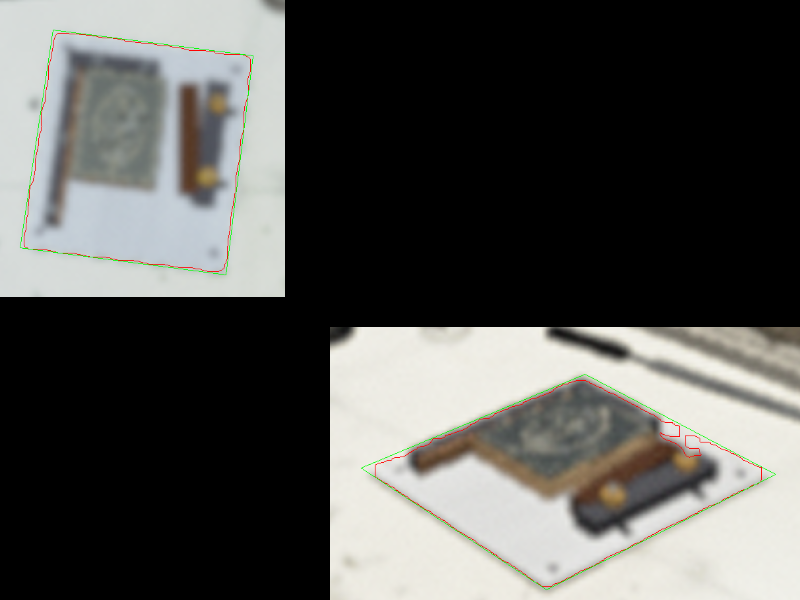

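The plate fits at about 217x242 mm (expected 214x240), centred near (623,33), with the yaw about -6.35°. The wedge origin is near (466.5,319), with a yaw of about 6°. The mallet is near (501,-293). All of these agree with the given sizes, so I'll start moving.

```bash
cat >> h.py <<'E'
BO=np.array([608.1,34.7]);BY=-6.35
def bed(x,y):
    a=np.radians(BY);return BO+[x*np.cos(a)-y*np.sin(a),x*np.sin(a)+y*np.cos(a)]
def tobed(p):
    a=np.radians(BY);d=np.array(p)[:2]-BO;return np.array([d[0]*np.cos(a)+d[1]*np.sin(a),-d[0]*np.sin(a)+d[1]*np.cos(a)])
def psi(s=None):
    from scipy.spatial.transform import Rotation as R
    q=(s or status.read_state())["eef_rot"];y=R.from_quat(np.r_[q[1:],q[0]]).as_matrix()[:,1];return np.degrees(np.arctan2(y[1],y[0]))
def plan(x,y,z,ps):
    s=status.read_state();p=s["position"];c=psi(s);d=np.array([x,y,z])-p;a=np.radians(ps)
    print("t",round(s["time"],2),"pos",p.round(1),"psi",round(c,2),"w",round(s["gripper_width"],1),"F",s["force"].round(1))
    print("rotz units",round(-((ps-c+180)%360-180)/8,3),"xyz units",np.round([(-d[0]*np.sin(a)+d[1]*np.cos(a))/25,(d[0]*np.cos(a)+d[1]*np.sin(a))/25,-d[2]/25],3))
E
python3 -c "
from h import *
plan(412,313,230,96)"
```

```text
t 0.1 pos [197.7 513.1 403.6] psi 68.92 w 85.6 F [-0.3  0.   0.4]
rotz units -3.385 xyz units [-7.687 -8.857  6.944]
```

Emit:
apply_moves(steps=[{"dr":[0,0,-0.85],"translation":[0,0,0.8],"fingers":1},{"dr":[0,0,-0.85],"translation":[0,0,0.8],"fingers":1},{"dr":[0,0,-0.85],"translation":[0,0,0.8],"fingers":1},{"dr":[0,0,-0.85],"translation":[0,0,0.8],"fingers":1},{"dr":[0,0,0],"translation":[-1,-1,0.5],"fingers":1},{"dr":[0,0,0],"translation":[-1,-1,0.5],"fingers":1},{"dr":[0,0,0],"translation":[-1,-1,0.5],"fingers":1},{"dr":[0,0,0],"translation":[-1,-1,0.5],"fingers":1},{"dr":[0,0,0],"translation":[-1,-1,0.5],"fingers":1},{"dr":[0,0,0],"translation":[-1,-1,0.5],"fingers":1}])

```text
time: 1.1
position: [363.7, 378.9, 248.8]
eef_rot: [-0.0, -0.054, 0.999, -0.0]
force: [0.5, 0.6, -0.0]
gripper_width: 85.3
gripper_force: 0.0
```

```bash
python3 -c "
from h import *
plan(412,313,176,96)"
```

```text
t 1.1 pos [363.7 378.9 248.8] psi 96.14 w 85.3 F [ 0.5  0.6 -0. ]
rotz units 0.017 xyz units [-1.647 -2.825  2.911]
```

Emit:
apply_moves(steps=[{"dr":[0,0,0],"translation":[-0.41,-0.7,0.2],"fingers":1},{"dr":[0,0,0],"translation":[-0.41,-0.7,0.2],"fingers":1},{"dr":[0,0,0],"translation":[-0.41,-0.7,0.2],"fingers":1},{"dr":[0,0,0],"translation":[-0.41,-0.7,0.2],"fingers":1},{"dr":[0,0,0],"translation":[0,0,0.5],"fingers":1},{"dr":[0,0,0],"translation":[0,0,0.5],"fingers":1},{"dr":[0,0,0],"translation":[0,0,0.5],"fingers":1},{"dr":[0,0,0],"translation":[0,0,0.3],"fingers":1},{"dr":[0,0,0],"translation":[0,0,0.28],"fingers":1},{"dr":[0,0,0],"translation":[0,0,0],"fingers":0}])

```text
time: 2.1
position: [410.5, 315.0, 176.4]
eef_rot: [-0.001, -0.054, 0.999, -0.001]
force: [-1.1, -0.5, 0.5]
gripper_width: 72.8
gripper_force: 0.0
```

Emit:
apply_moves(steps=[{"dr":[0,0,0],"translation":[0,0,0],"fingers":-1},{"dr":[0,0,0],"translation":[0,0,0],"fingers":-1},{"dr":[0,0,0],"translation":[0,0,0],"fingers":-1},{"dr":[0,0,0],"translation":[0,0,0],"fingers":-1},{"dr":[0,0,0],"translation":[0,0,0],"fingers":-1},{"dr":[0,0,0],"translation":[0,0,0],"fingers":-1},{"dr":[0,0,0],"translation":[0,0,0],"fingers":-1},{"dr":[0,0,0],"translation":[0,0,0],"fingers":-1},{"dr":[0,0,0],"translation":[0,0,0],"fingers":-1},{"dr":[0,0,0],"translation":[0,0,0],"fingers":-1}])

```text
time: 3.1
position: [411.6, 315.1, 178.7]
eef_rot: [0.001, -0.053, 0.999, 0.001]
force: [-0.6, 0.3, 6.0]
gripper_width: 28.7
gripper_force: 60.5
```

```bash
python3 -c "
from h import *
p=bed(-35-130,-40);print(p)
plan(p[0],p[1],230,83.65)"
```

```text
[439.68823885  13.19468189]
t 3.1 pos [411.6 315.1 178.7] psi 96.12 w 28.7 F [-0.6  0.3  6. ]
rotz units 1.559 xyz units [ -2.453 -11.879  -2.052]
```

Emit:
apply_moves(steps=[{"dr":[0,0,0],"translation":[0,0,-1],"fingers":-1},{"dr":[0,0,0],"translation":[0,0,-1],"fingers":-1},{"dr":[0,0,0.39],"translation":[-0.3,-1,0],"fingers":-1},{"dr":[0,0,0.39],"translation":[-0.3,-1,0],"fingers":-1},{"dr":[0,0,0.39],"translation":[-0.3,-1,0],"fingers":-1},{"dr":[0,0,0.39],"translation":[-0.3,-1,0],"fingers":-1},{"dr":[0,0,0],"translation":[0,-1,0],"fingers":-1},{"dr":[0,0,0],"translation":[0,-1,0],"fingers":-1},{"dr":[0,0,0],"translation":[0,-1,0],"fingers":-1},{"dr":[0,0,0],"translation":[0,-1,0],"fingers":-1}])

```text
time: 4.1
position: [431.7, 115.3, 226.6]
eef_rot: [-0.001, 0.055, 0.998, -0.0]
force: [0.3, -0.1, -0.8]
gripper_width: 28.8
gripper_force: 59.9
```

```bash
python3 -c "
from h import *
p=bed(-35-130,-40)
plan(p[0],p[1],230,83.65)"
```

```text
t 4.1 pos [431.7 115.3 226.6] psi 83.65 w 28.8 F [ 0.3 -0.1 -0.8]
rotz units -0.0 xyz units [-0.768 -4.026 -0.136]
```

Emit:
apply_moves(steps=[{"dr":[0,0,0],"translation":[-0.2,-1,0],"fingers":-1},{"dr":[0,0,0],"translation":[-0.2,-1,0],"fingers":-1},{"dr":[0,0,0],"translation":[-0.2,-1,0],"fingers":-1},{"dr":[0,0,0],"translation":[-0.15,-0.9,0],"fingers":-1},{"dr":[0,0,0],"translation":[0,0,0],"fingers":-1},{"dr":[0,0,0],"translation":[0,0,0],"fingers":-1},{"dr":[0,0,0],"translation":[0,0,0],"fingers":-1},{"dr":[0,0,0],"translation":[0,0,0],"fingers":-1},{"dr":[0,0,0],"translation":[0,0,0],"fingers":-1},{"dr":[0,0,0],"translation":[0,0,0],"fingers":-1}])

```text
time: 5.1
position: [440.4, 18.0, 227.7]
eef_rot: [0.0, 0.055, 0.998, 0.0]
force: [0.2, -0.2, -1.7]
gripper_width: 28.6
gripper_force: 59.8
```

```bash
python3 - <<'E'
from h import *
p=bed(-165,-40);plan(p[0],p[1],230,83.65)
t=imaging.get_image("top")[:,:,::-1].copy();s=imaging.get_image("scene")[:,:,::-1].copy()
cv2.imwrite("pics/t1.png",t);cv2.imwrite("pics/s1.png",s)
a=np.zeros((600,800,3),np.uint8)
a[:,:400]=cv2.resize(t[140:230,230:290],(400,600),interpolation=cv2.INTER_CUBIC)
a[:300,400:]=cv2.resize(s[175:250,225:325],(400,300),interpolation=cv2.INTER_CUBIC)
cv2.imwrite("pics/c3.png",a)
E
```

```text
t 5.1 pos [440.4  18.  227.7] psi 83.7 w 28.6 F [ 0.2 -0.2 -1.7]
rotz units 0.007 xyz units [ 0.006 -0.193 -0.092]
```

View pics/c3.png

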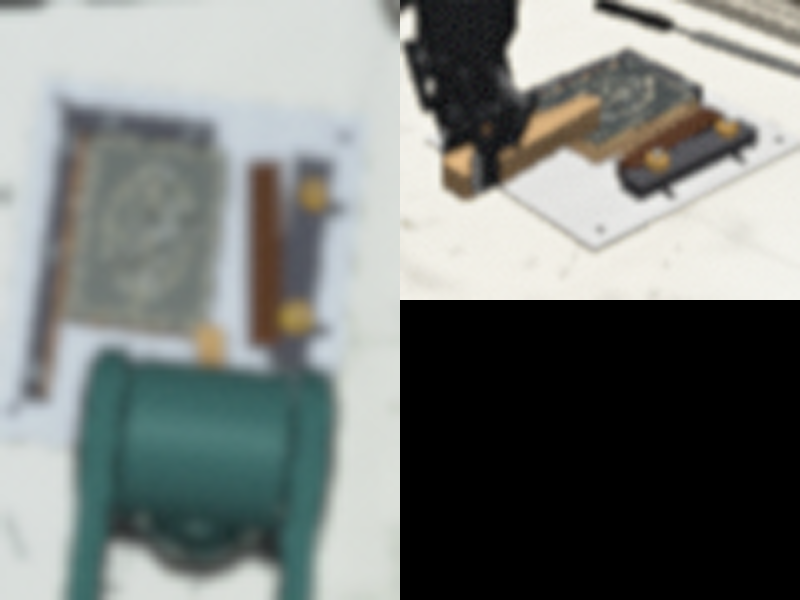

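```bash
python3 - <<'E'
from h import *
t=cv2.imread("pics/t1.png")
box=(230,155,60,45);k=6;u=cv2.GaussianBlur(up(t,box),(0,0),2);hsv=cv2.cvtColor(u,cv2.COLOR_BGR2HSV).astype(int)
# tip (orange)
m=((hsv[...,1]>75)&(hsv[...,2]>150)&(hsv[...,0]<25)).astype(np.uint8)*255
m[:,:(255-230)*6]=0;m[:,(268-230)*6:]=0;m[:28*6]=0
P=tobed_=np.array([tobed(p) for p in ray("top",unup(biggest(m),box),75)])
print("tip x max",P[:,0].max().round(1)," y edges near tip:")
for x in(-45,-50,-55):
    q=P[abs(P[:,0]-x)<1.5][:,1]; print(x,q.min().round(1) if len(q) else None,q.max().round(1) if len(q) else None)
# row profiles across slot: print half-transition positions
g=u.astype(int);val=g.sum(2)/3;b=g[...,0]-g[...,2]
for bx in(-25,0,25,50,75):
    ys=np.arange(5,-75,-.5);X=np.array([np.r_[bed(bx,y),0] for y in ys])
    def samp(z):
        q=proj("top",np.c_[X[:,:2],np.full(len(X),z)]);q=(q-box[:2])*6+2.5
        return cv2.remap(u,q[:,0].astype(np.float32)[None],q[:,1].astype(np.float32)[None],1)[0].astype(int)
    a=samp(29).sum(1)/3;c=samp(26);sat=c.max(1)-c.min(1);c=c.sum(1)/3
    i=np.where(ys<-8)[0]; pk=i[np.argmax(np.where((ys[i]>-45),a[i],0))]
    bl=np.median(a[(ys<-0)&(ys>-12)]);hi=a[pk];mn=c[(ys<-42)&(ys>-60)].min()
    e1=[y for y,v in zip(ys[:pk],a[:pk]) if v<(bl+hi)/2][-1]; e2=[y for y,v in zip(ys[pk:],c[pk:]) if v<(mn+hi)/2][0]
    print(bx,"block edge",e1,"bar edge",e2,"levels",bl,hi,mn)
E
```

```text
tip x max -35.7  y edges near tip:
-45 -30.1 -19.8
-50 -30.8 -21.1
-55 -24.4 -24.4
-25 block edge -25.5 bar edge -48.0 levels 128.0 196.66666666666666 77.66666666666667
0 block edge -22.5 bar edge -44.5 levels 116.66666666666667 207.0 62.666666666666664
25 block edge -21.5 bar edge -41.5 levels 120.66666666666667 201.66666666666666 62.333333333333336
50 block edge -20.0 bar edge -38.0 levels 115.33333333333333 196.0 64.0
75 block edge -19.0 bar edge -35.5 levels 113.0 185.0 64.66666666666667
```

The view shows the wedge held straight. Its tip is at about (261.5,189) in the top image, just short of the mouth and too near the block. I'll shift it 8 mm toward -y, back it off slightly, and lower it in front of the mouth.

Emit:
apply_moves(steps=[{"dr":[0,0,0],"translation":[0.2,-0.17,0],"fingers":-1},{"dr":[0,0,0],"translation":[0.2,-0.16,0],"fingers":-1},{"dr":[0,0,0],"translation":[0,0,0.4],"fingers":-1},{"dr":[0,0,0],"translation":[0,0,0.4],"fingers":-1},{"dr":[0,0,0],"translation":[0,0,0.4],"fingers":-1},{"dr":[0,0,0],"translation":[0,0,0.25],"fingers":-1},{"dr":[0,0,0],"translation":[0,0,0.15],"fingers":-1},{"dr":[0,0,0],"translation":[0,0,0],"fingers":-1},{"dr":[0,0,0],"translation":[0,0,0],"fingers":-1},{"dr":[0,0,0],"translation":[0,0,0],"fingers":-1}])

```text
time: 6.2
position: [429.8, 10.4, 188.1]
eef_rot: [0.001, 0.055, 0.998, 0.0]
force: [-0.8, -0.9, -0.9]
gripper_width: 28.7
gripper_force: 59.8
```

```bash
python3 - <<'E'
from h import *
s=status.read_state();plan(*bed(-175,-43),186,83.65);print(tobed(s["position"]))
t=imaging.get_image("top")[:,:,::-1].copy();s=imaging.get_image("scene")[:,:,::-1].copy()
cv2.imwrite("pics/t2.png",t);cv2.imwrite("pics/s2.png",s)
a=np.zeros((600,800,3),np.uint8)
a[:,:400]=cv2.resize(t[150:210,245:285],(400,600),interpolation=cv2.INTER_CUBIC)
a[:300,400:]=cv2.resize(s[190:235,255:315],(400,300),interpolation=cv2.INTER_CUBIC)
cv2.imwrite("pics/c4.png",a)
E
```

```text
t 6.2 pos [429.8  10.4 188.1] psi 83.65 w 28.7 F [-0.8 -0.9 -0.9]
rotz units 0.0 xyz units [0.021 0.035 0.085]
[-174.47783705  -43.87895326]
```

View pics/c4.png

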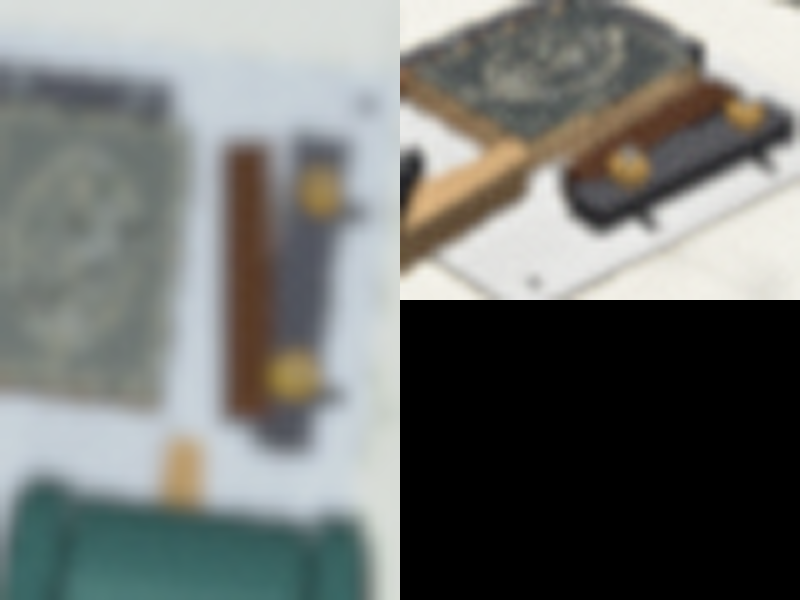

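The tip (cols 163-206 in the enlarged crop) lines up between the block edge (162) and the bar face (224). I'll slide it in slowly.

Emit:
apply_moves(steps=[{"dr":[0,0,0],"translation":[-0.15,0,0.04],"fingers":-1},{"dr":[0,0,0],"translation":[-0.15,-0.02,0.04],"fingers":-1},{"dr":[0,0,0],"translation":[-0.15,0,0],"fingers":-1},{"dr":[0,0,0],"translation":[-0.15,0,0],"fingers":-1},{"dr":[0,0,0],"translation":[-0.15,0,0],"fingers":-1},{"dr":[0,0,0],"translation":[-0.15,0,0],"fingers":-1},{"dr":[0,0,0],"translation":[-0.15,0,0],"fingers":-1},{"dr":[0,0,0],"translation":[-0.15,0,0],"fingers":-1},{"dr":[0,0,0],"translation":[0,0,0],"fingers":-1},{"dr":[0,0,0],"translation":[0,0,0],"fingers":-1}])

```text
time: 7.3
position: [459.3, 6.6, 185.6]
eef_rot: [-0.0, 0.055, 0.998, 0.0]
force: [-0.7, -0.5, -1.3]
gripper_width: 28.6
gripper_force: 59.8
```

No resistance. Continue to tip x ≈ +10, and lower 1 mm.

Emit:
apply_moves(steps=[{"dr":[0,0,0],"translation":[-0.15,0,0],"fingers":-1},{"dr":[0,0,0],"translation":[-0.15,0,0],"fingers":-1},{"dr":[0,0,0],"translation":[-0.15,0,0],"fingers":-1},{"dr":[0,0,0],"translation":[-0.15,0,0],"fingers":-1},{"dr":[0,0,0],"translation":[-0.15,0,0],"fingers":-1},{"dr":[0,0,0],"translation":[-0.15,0,0],"fingers":-1},{"dr":[0,0,0],"translation":[-0.15,0,0],"fingers":-1},{"dr":[0,0,0],"translation":[0,0,0.02],"fingers":-1},{"dr":[0,0,0],"translation":[0,0,0.02],"fingers":-1},{"dr":[0,0,0],"translation":[0,0,0],"fingers":-1}])

```text
time: 8.3
position: [485.5, 4.1, 184.9]
eef_rot: [0.0, 0.055, 0.998, 0.001]
force: [-0.4, 3.7, -0.6]
gripper_width: 28.7
gripper_force: 60.2
```

```bash
python3 - <<'E'
from h import *
s=status.read_state();plan(*bed(-120,-43),186,83.65);print(tobed(s["position"]))
t=imaging.get_image("top")[:,:,::-1].copy();s=imaging.get_image("scene")[:,:,::-1].copy()
cv2.imwrite("pics/t2.png",t);cv2.imwrite("pics/s2.png",s)
a=np.zeros((600,800,3),np.uint8)
a[:,:400]=cv2.resize(t[150:210,245:285],(400,600),interpolation=cv2.INTER_CUBIC)
a[:300,400:]=cv2.resize(s[190:235,255:315],(400,300),interpolation=cv2.INTER_CUBIC)
cv2.imwrite("pics/c5.png",a)
E
```

```text
t 8.3 pos [485.5   4.1 184.9] psi 83.68 w 28.7 F [-0.4  3.7 -0.6]
rotz units 0.004 xyz units [ 0.06   0.039 -0.045]
[-118.49386859  -43.98131667]
```

View pics/c5.png

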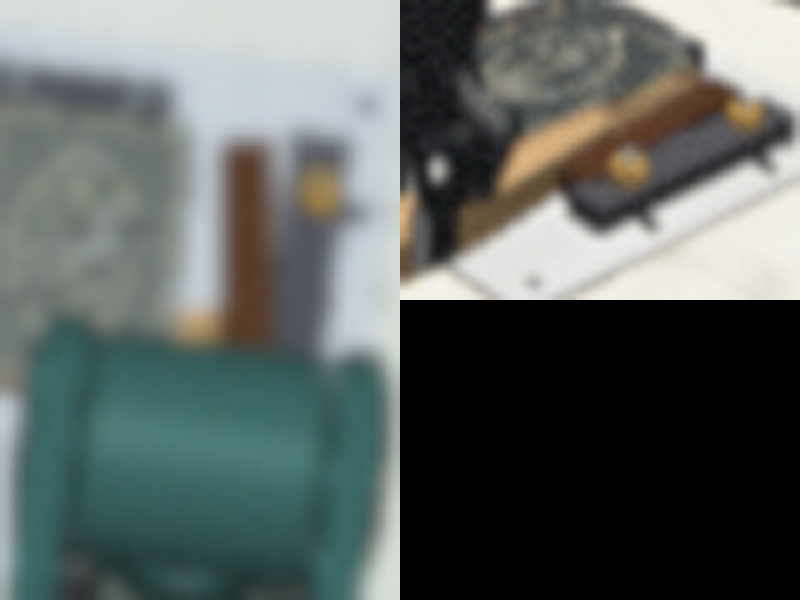

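The tip is in the slot and touching the bar lightly (3.7 N). I'll ease it 1 mm toward +y, release and rise.

Emit:
apply_moves(steps=[{"dr":[0,0,0],"translation":[0,0.04,0],"fingers":-1},{"dr":[0,0,0],"translation":[0,0,0],"fingers":0},{"dr":[0,0,0],"translation":[0,0,0],"fingers":0.5},{"dr":[0,0,0],"translation":[0,0,0],"fingers":1},{"dr":[0,0,0],"translation":[0,0,0],"fingers":1},{"dr":[0,0,0],"translation":[0,0,0],"fingers":1},{"dr":[0,0,0],"translation":[0,0,-1],"fingers":1},{"dr":[0,0,0],"translation":[0,0,-1],"fingers":1},{"dr":[0,0,0],"translation":[0,0,-1],"fingers":1},{"dr":[0,0,0],"translation":[0,0,-1],"fingers":1}])

```text
time: 9.4
position: [485.4, 4.6, 285.6]
eef_rot: [-0.0, 0.055, 0.998, -0.0]
force: [-0.1, -0.4, 0.3]
gripper_width: 85.4
gripper_force: 0.0
```

```bash
python3 - <<'E'
from h import *
plan(501,-293,300,-6.35)
E
```

```text
t 9.4 pos [485.4   4.6 285.6] psi 83.64 w 85.4 F [-0.1 -0.4  0.3]
rotz units 11.249 xyz units [-11.761   1.937  -0.575]
```

Emit:
apply_moves(steps=[{"dr":[0,0,1],"translation":[0,-0.6,0],"fingers":1},{"dr":[0,0,1],"translation":[0,-0.6,0],"fingers":1},{"dr":[0,0,1],"translation":[0,-0.5,0],"fingers":1},{"dr":[0,0,1],"translation":[0,-0.5,0],"fingers":1},{"dr":[0,0,1],"translation":[-0.5,0,0],"fingers":1},{"dr":[0,0,1],"translation":[-0.5,0,0],"fingers":1},{"dr":[0,0,1],"translation":[-0.6,0,0],"fingers":1},{"dr":[0,0,1],"translation":[-0.7,0,0],"fingers":1},{"dr":[0,0,1],"translation":[-0.8,0,0],"fingers":1},{"dr":[0,0,1],"translation":[-0.8,0,0],"fingers":1}])

```text
time: 10.4
position: [515.5, -130.7, 284.6]
eef_rot: [0.0, 0.686, 0.727, -0.0]
force: [1.1, 0.7, 0.5]
gripper_width: 85.5
gripper_force: 0.0
```

```bash
python3 - <<'E'
from h import *
plan(501,-293,300,-6.35)
t=imaging.get_image("top")[:,:,::-1].copy();s=imaging.get_image("scene")[:,:,::-1].copy()
cv2.imwrite("pics/t3.png",t);cv2.imwrite("pics/s3.png",s)
a=np.zeros((600,800,3),np.uint8)
a[:,:400]=cv2.resize(t[150:225,235:285],(400,600),interpolation=cv2.INTER_CUBIC)
a[:300,400:]=cv2.resize(s[180:240,245:325],(400,300),interpolation=cv2.INTER_CUBIC)
a[300:,400:]=cv2.resize(s[225:285,300:380],(400,300),interpolation=cv2.INTER_CUBIC)
cv2.imwrite("pics/c6.png",a)
E
```

```text
t 10.4 pos [ 515.5 -130.7  284.6] psi 3.34 w 85.5 F [1.1 0.7 0.5]
rotz units 1.211 xyz units [-6.515  0.142 -0.617]
```

View pics/c6.png

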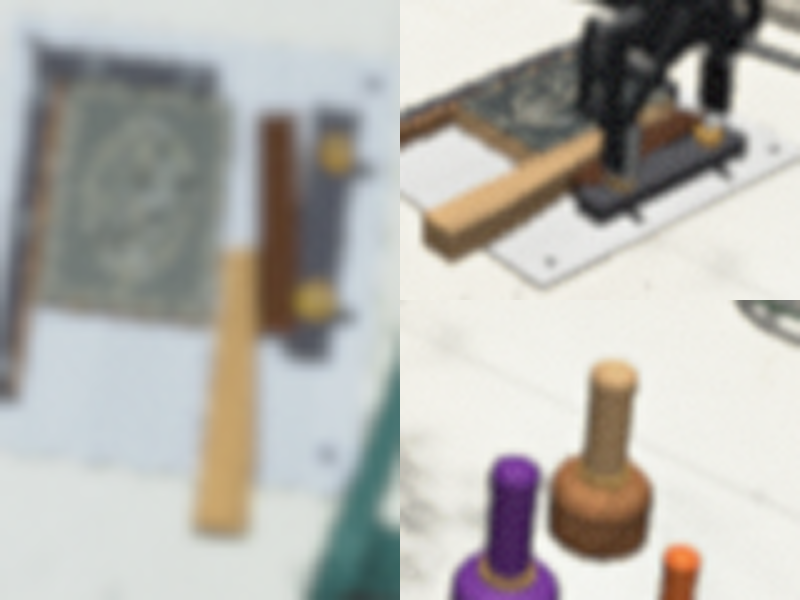

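The wedge lies in the slot, with its tip at about (265,181) in the top image and its butt at about (262.7,216). In the scene view the mallet's handle top is at (342.6,239.6) and its base is at about (340,276).

```bash
python3 - <<'E'
from h import *
print("handle top scene",ray("scene",[342.6,239.6],111).round(1))
s=cv2.imread("pics/s0.png") if 0 else cv2.imread("pics/scene0.png");t=cv2.imread("pics/top0.png")
# bright handle top disc in top view
box=(325,198,26,24);u=up(t,box,8);h=cv2.cvtColor(u,cv2.COLOR_BGR2HSV)
m=((h[...,2]>150)&(h[...,1]>60)).astype(np.uint8)*255
c=max(cv2.findContours(m,0,1)[0],key=cv2.contourArea);M=cv2.moments(c);px=unup(np.array([[M["m10"]/M["m00"],M["m01"]/M["m00"]]]),box,8)
print("top bright",px,cv2.contourArea(c)/64,ray("top",px,111).round(1))
# butt
t=cv2.imread("pics/t3.png");box=(252,175,24,48);h=cv2.cvtColor(up(t,box),cv2.COLOR_BGR2HSV)
m=((h[...,1]>70)&(h[...,2]>140)&(h[...,0]<25)).astype(np.uint8)*255
P=ray("top",unup(biggest(m),box),32);B=np.array([tobed(p) for p in P])
print("wedge x",B[:,0].min().round(1),B[:,0].max().round(1))
for x in(-130,-120,-110,-100,-60,-40,-20,0): q=B[abs(B[:,0]-x)<1][:,1];print(x,q.min().round(1),q.max().round(1),q.ptp().round(1) if hasattr(q,'ptp') else round(np.ptp(q),1))
E
```

```text
handle top scene [[ 489.3 -302.2  111. ]]
top bright [[338.21767492 209.22738017]] 71.609375 [[ 488.5 -284.2  111. ]]
wedge x -135.8 11.4
-130 -52.9 -29.6 23.3
-120 -53.0 -29.7 23.3
-110 -52.5 -29.8 22.7
-100 -52.6 -29.7 22.8
-60 -48.1 -29.3 18.8
-40 -45.5 -29.5 16.1
-20 -45.0 -28.4 16.7
0 -41.8 -26.3 15.5
```

```bash
python3 - <<'E'
from h import *
a=np.linspace(0,2*np.pi,60)
for xy in((501,-293),(496,-297)):
    pts=np.vstack([np.c_[xy[0]+r*np.cos(a),xy[1]+r*np.sin(a),np.full(60,z)] for r,z in((28.5,2),(28.5,38),(12.5,111),(12.5,60))])
    for n in("top","scene"):
        p=proj(n,pts);hd=proj(n,[[*xy,111.]])
        print(xy,n,"bbox",p.min(0).round(1),p.max(0).round(1),"handle top",hd.round(1),"head cols",p[:120,0].min().round(1),p[:120,0].max().round(1))
E
```

```text
(501, -293) top bbox [327.9 202.6] [343.7 217.9] handle top [[340.4 206.1]] head cols 327.9 343.6
(501, -293) scene bbox [328.  233.6] [350.4 275.9] handle top [[342.1 236.3]] head cols 328.0 350.4
(496, -297) top bbox [328.9 203.9] [344.7 219.2] handle top [[341.5 207.4]] head cols 328.9 344.7
(496, -297) scene bbox [328.1 235. ] [350.6 277.5] handle top [[342.4 237.7]] head cols 328.1 350.6
```

Emit:
apply_moves(steps=[{"dr":[0,0,0.4],"translation":[0,0,-1],"fingers":1},{"dr":[0,0,0.4],"translation":[0,0,-0.4],"fingers":1},{"dr":[0,0,0.4],"translation":[-1,0,0],"fingers":1},{"dr":[0,0,0],"translation":[-1,0,0],"fingers":1},{"dr":[0,0,0],"translation":[-1,0,0],"fingers":1},{"dr":[0,0,0],"translation":[-1,0,0],"fingers":1},{"dr":[0,0,0],"translation":[-1,0,0],"fingers":1},{"dr":[0,0,0],"translation":[-0.7,0,0],"fingers":1},{"dr":[0,0,0],"translation":[-0.3,0,0],"fingers":1},{"dr":[0,0,0],"translation":[0,0,0],"fingers":1}])

```text
time: 11.5
position: [500.8, -279.6, 319.5]
eef_rot: [-0.0, 0.743, 0.669, 0.0]
force: [-0.6, 0.1, -0.2]
gripper_width: 85.3
gripper_force: 0.0
```

```bash
python3 - <<'E'
from h import *
plan(499,-296,225,-6.35)
E
```

```text
t 11.5 pos [ 500.8 -279.6  319.5] psi -5.97 w 85.3 F [-0.6  0.1 -0.2]
rotz units 0.048 xyz units [-6.580e-01 -1.000e-03  3.779e+00]
```

Emit:
apply_moves(steps=[{"dr":[0,0,0.05],"translation":[-0.35,0,0.2],"fingers":1},{"dr":[0,0,0],"translation":[-0.31,0,0.4],"fingers":1},{"dr":[0,0,0],"translation":[0,0,0.6],"fingers":1},{"dr":[0,0,0],"translation":[0,0,0.6],"fingers":1},{"dr":[0,0,0],"translation":[0,0,0.6],"fingers":1},{"dr":[0,0,0],"translation":[0,0,0.6],"fingers":1},{"dr":[0,0,0],"translation":[0,0,0.5],"fingers":1},{"dr":[0,0,0],"translation":[0,0,0.28],"fingers":1},{"dr":[0,0,0],"translation":[0,0,0],"fingers":1},{"dr":[0,0,0],"translation":[0,0,0],"fingers":1}])

```text
time: 12.5
position: [499.4, -295.9, 225.5]
eef_rot: [0.0, 0.745, 0.667, 0.0]
force: [1.1, -0.5, -0.0]
gripper_width: 85.5
gripper_force: 0.0
```

```bash
python3 - <<'E'
from h import *
plan(499,-296,225,-6.35)
s=imaging.get_image("scene")[:,:,::-1].copy();t=imaging.get_image("top")[:,:,::-1].copy()
a=np.zeros((600,800,3),np.uint8)
a[:,:]=cv2.resize(s[205:295,290:410],(800,600),interpolation=cv2.INTER_CUBIC)
cv2.imwrite("pics/c7.png",a)
E
```

```text
t 12.5 pos [ 499.4 -295.9  225.5] psi -6.35 w 85.5 F [ 1.1 -0.5 -0. ]
rotz units -0.0 xyz units [-0.007 -0.015  0.021]
```

View pics/c7.png

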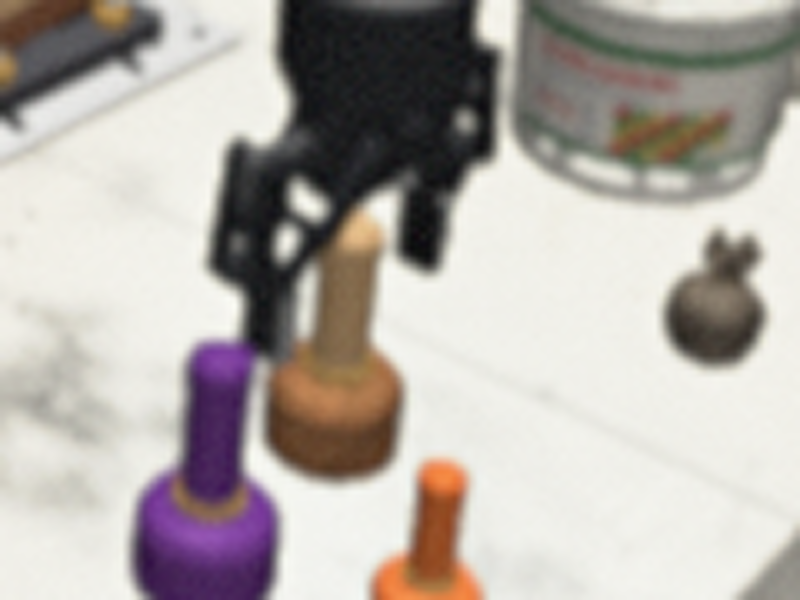

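The handle (347,290 in the crop) stands midway between the fingers (270,340 and 420,260). Closing.

Emit:
apply_moves(steps=[{"dr":[0,0,0],"translation":[0,0,0],"fingers":0.6},{"dr":[0,0,0],"translation":[0,0,0],"fingers":0.3},{"dr":[0,0,0],"translation":[0,0,0],"fingers":0},{"dr":[0,0,0],"translation":[0,0,0],"fingers":-0.3},{"dr":[0,0,0],"translation":[0,0,0],"fingers":-1},{"dr":[0,0,0],"translation":[0,0,0],"fingers":-1},{"dr":[0,0,0],"translation":[0,0,0],"fingers":-1},{"dr":[0,0,0],"translation":[0,0,0],"fingers":-1},{"dr":[0,0,0],"translation":[0,0,0],"fingers":-1},{"dr":[0,0,0],"translation":[0,0,0],"fingers":-1}])

```text
time: 13.6
position: [499.1, -295.7, 225.3]
eef_rot: [-0.0, 0.745, 0.667, -0.0]
force: [-1.2, 0.5, 3.5]
gripper_width: 24.0
gripper_force: 58.8
```

```bash
python3 - <<'E'
from h import *
# butt face about bed x -138, y (robot frame) -43; mallet axis 20 mm behind contact
plan(*bed(-138-28.5-20,-43.5),236,-6.35)
E
```

```text
t 13.6 pos [ 499.1 -295.7  225.3] psi -6.35 w 24.0 F [-1.2  0.5  3.5]
rotz units -0.0 xyz units [11.879 -4.588 -0.426]
```

Emit:
apply_moves(steps=[{"dr":[0,0,0],"translation":[0,0,-1],"fingers":-1},{"dr":[0,0,0],"translation":[1,0,-1],"fingers":-1},{"dr":[0,0,0],"translation":[1,0,0],"fingers":-1},{"dr":[0,0,0],"translation":[1,0,0],"fingers":-1},{"dr":[0,0,0],"translation":[1,-0.6,0],"fingers":-1},{"dr":[0,0,0],"translation":[1,-0.8,0],"fingers":-1},{"dr":[0,0,0],"translation":[1,-0.8,0],"fingers":-1},{"dr":[0,0,0],"translation":[1,-0.8,0],"fingers":-1},{"dr":[0,0,0],"translation":[1,-0.8,0],"fingers":-1},{"dr":[0,0,0],"translation":[1,-0.8,0],"fingers":-1}])

```text
time: 14.6
position: [408.7, -58.2, 273.9]
eef_rot: [-0.001, 0.745, 0.667, -0.0]
force: [-0.2, 0.9, -3.1]
gripper_width: 23.7
gripper_force: 59.5
```

Emit:
apply_moves(steps=[{"dr":[0,0,0],"translation":[1,0,0],"fingers":-1},{"dr":[0,0,0],"translation":[1,0,0],"fingers":-1},{"dr":[0,0,0],"translation":[0.88,0,0],"fingers":-1},{"dr":[0,0,0],"translation":[0,0,0.5],"fingers":-1},{"dr":[0,0,0],"translation":[0,0,0.5],"fingers":-1},{"dr":[0,0,0],"translation":[0,0,0.3],"fingers":-1},{"dr":[0,0,0],"translation":[0,0,0.2],"fingers":-1},{"dr":[0,0,0],"translation":[0,0,0],"fingers":-1},{"dr":[0,0,0],"translation":[0,0,0],"fingers":-1},{"dr":[0,0,0],"translation":[0,0,0],"fingers":-1}])

```text
time: 15.6
position: [418.1, 11.8, 238.3]
eef_rot: [0.0, 0.745, 0.667, 0.0]
force: [-0.1, 0.1, -3.5]
gripper_width: 23.4
gripper_force: 59.8
```

```bash
python3 - <<'E'
from h import *
plan(*bed(-138-28.5-20,-43.5),236,-6.35)
print(tobed(status.read_state()["position"]))
t=imaging.get_image("top")[:,:,::-1].copy();s=imaging.get_image("scene")[:,:,::-1].copy()
cv2.imwrite("pics/t4.png",t);cv2.imwrite("pics/s4.png",s)
a=np.zeros((600,800,3),np.uint8)
a[:,:400]=cv2.resize(t[160:235,235:285],(400,600),interpolation=cv2.INTER_CUBIC)
a[:300,400:]=cv2.resize(s[180:255,215:315],(400,300),interpolation=cv2.INTER_CUBIC)
cv2.imwrite("pics/c8.png",a)
E
```

```text
t 15.6 pos [418.1  11.8 238.3] psi -6.39 w 23.4 F [-0.1  0.1 -3.5]
rotz units -0.005 xyz units [ 0.01  -0.006  0.091]
[-186.33826802  -43.7463674 ]
```

View pics/c8.png

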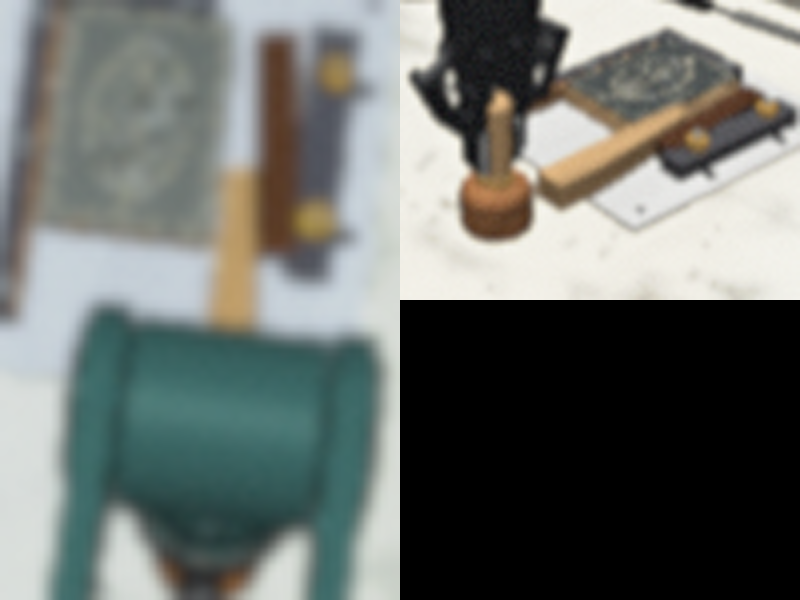

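The mallet is upright behind the butt and centred laterally to within about 1 mm. I'll lower it 3 mm and drive at 25 mm/s.

Emit:
apply_moves(steps=[{"dr":[0,0,0],"translation":[0,0.1,0.06],"fingers":-1},{"dr":[0,0,0],"translation":[0,0.1,0.06],"fingers":-1},{"dr":[0,0,0],"translation":[0,0.1,0],"fingers":-1},{"dr":[0,0,0],"translation":[0,0.1,0],"fingers":-1},{"dr":[0,0,0],"translation":[0,0.1,0],"fingers":-1},{"dr":[0,0,0],"translation":[0,0.1,0],"fingers":-1},{"dr":[0,0,0],"translation":[0,0.1,0],"fingers":-1},{"dr":[0,0,0],"translation":[0,0.1,0],"fingers":-1},{"dr":[0,0,0],"translation":[0,0.1,0],"fingers":-1},{"dr":[0,0,0],"translation":[0,0.1,0],"fingers":-1}])

```text
time: 16.7
position: [442.6, 9.4, 234.6]
eef_rot: [-0.0, 0.745, 0.667, -0.0]
force: [-0.3, -0.4, -3.4]
gripper_width: 23.5
gripper_force: 59.9
```

Emit:
apply_moves(steps=[{"dr":[0,0,0],"translation":[0,0.09,0],"fingers":-1},{"dr":[0,0,0],"translation":[0,0.09,0],"fingers":-1},{"dr":[0,0,0],"translation":[0,0.09,0],"fingers":-1},{"dr":[0,0,0],"translation":[0,0.09,0],"fingers":-1},{"dr":[0,0,0],"translation":[0,0.09,0],"fingers":-1},{"dr":[0,0,0],"translation":[0,0.09,0],"fingers":-1},{"dr":[0,0,0],"translation":[0,0.09,0],"fingers":-1},{"dr":[0,0,0],"translation":[0,0.09,0],"fingers":-1},{"dr":[0,0,0],"translation":[0,0.09,0],"fingers":-1},{"dr":[0,0,0],"translation":[0,0.09,0],"fingers":-1}])

```text
time: 17.7
position: [463.7, 7.4, 234.1]
eef_rot: [-0.003, 0.745, 0.667, -0.002]
force: [-8.3, 3.4, 0.2]
gripper_width: 23.9
gripper_force: 60.3
```

```bash
python3 - <<'E'
from h import *
plan(*bed(-103.5,-43.5),235,-6.35)
print(tobed(status.read_state()["position"]))
E
```

```text
t 17.7 pos [463.7   7.4 234.1] psi -6.34 w 23.9 F [-8.3  3.4  0.2]
rotz units 0.001 xyz units [-0.017  1.479 -0.038]
[-140.47889351  -43.06277597]
```

```bash
cat > w.py <<'E'
from h import *
def look(tag):
    t=imaging.get_image("top")[:,:,::-1].copy();cv2.imwrite(f"pics/{tag}.png",t)
    s=status.read_state();print("t",round(s["time"],2),"bed",tobed(s["position"]).round(1),"z",s["position"][2].round(1),"F",s["force"].round(1),"T",s["torque"].round(2))
    box=(252,150,24,70);u=cv2.GaussianBlur(up(t,box),(0,0),2);h=cv2.cvtColor(u,cv2.COLOR_BGR2HSV)
    m=((h[...,1]>70)&(h[...,2]>140)&(h[...,0]<25)&(h[...,0]>8)).astype(np.uint8)*255
    m[:,18*6:]=0;m=cv2.morphologyEx(m,cv2.MORPH_OPEN,np.ones((9,9)))
    B=np.array([tobed(p) for p in ray("top",unup(biggest(m),box),32)])
    print("wedge vis x",B[:,0].min().round(1),B[:,0].max().round(1),"area",cv2.contourArea(biggest(m))/36)
    for x in range(-100,100,20):
        q=B[abs(B[:,0]-x)<1.5][:,1]
        if len(q)>1:print("  ",x,q.min().round(1),q.max().round(1))
    box=(230,150,50,50);u=up(t,box).astype(int)
    for x in(-10,20,50,80):   # block's cork-side and slot-side edges, brightness profile at z29
        ys=np.arange(90,-60,-.5);q=proj("top",np.array([np.r_[bed(x,y),29] for y in ys]));q=(q-box[:2])*6+2.5
        c=cv2.remap(u.astype(np.uint8),q[:,0].astype(np.float32)[None],q[:,1].astype(np.float32)[None],1)[0].astype(int)
        print("  block x",x,[(y,(c[i].sum()//3),c[i,2]-c[i,0]) for i,y in enumerate(ys) if y in(76,74,72,70,68,66,64,62,-16,-18,-20,-22,-24,-26)])
E
python3 -c "
from w import *
look('w1')"
```

```text
t 17.75 bed [-140.3  -43. ] z 234.0 F [-6.9  2.  -0.6] T [0.48 1.24 0.03]
wedge vis x -10.1 32.7 area 42.111111111111114
   0 -41.8 -22.8
   20 -40.7 -21.7
  block x -10 [(np.float64(76.0), np.int64(98), np.int64(17)), (np.float64(74.0), np.int64(103), np.int64(26)), (np.float64(72.0), np.int64(107), np.int64(30)), (np.float64(70.0), np.int64(114), np.int64(28)), (np.float64(68.0), np.int64(118), np.int64(22)), (np.float64(66.0), np.int64(124), np.int64(14)), (np.float64(64.0), np.int64(128), np.int64(9)), (np.float64(62.0), np.int64(130), np.int64(4)), (np.float64(-16.0), np.int64(104), np.int64(-6)), (np.float64(-18.0), np.int64(107), np.int64(0)), (np.float64(-20.0), np.int64(109), np.int64(7)), (np.float64(-22.0), np.int64(111), np.int64(16)), (np.float64(-24.0), np.int64(111), np.int64(24)), (np.float64(-26.0), np.int64(112), np.int64(35))]
  block x 20 [(np.float64(76.0), np.int64(106), np.int64(16)), (np.float64(74.0), np.int64(110), np.int64(27)), (np.float64(72.0), np.int64(114), np.int64(32)), (np.float64(70.0), np.int64(118), np.int64(30)), (np.float64(68.0), np.int64(122)
[... 1172 characters left out ...]
ck x 80 [(np.float64(76.0), np.int64(113), np.int64(9)), (np.float64(74.0), np.int64(113), np.int64(18)), (np.float64(72.0), np.int64(111), np.int64(23)), (np.float64(70.0), np.int64(113), np.int64(23)), (np.float64(68.0), np.int64(115), np.int64(17)), (np.float64(66.0), np.int64(118), np.int64(10)), (np.float64(64.0), np.int64(120), np.int64(6)), (np.float64(62.0), np.int64(120), np.int64(2)), (np.float64(-16.0), np.int64(136), np.int64(-1)), (np.float64(-18.0), np.int64(147), np.int64(-4)), (np.float64(-20.0), np.int64(159), np.int64(-8)), (np.float64(-22.0), np.int64(172), np.int64(-13)), (np.float64(-24.0), np.int64(183), np.int64(-15)), (np.float64(-26.0), np.int64(189), np.int64(-14))]
```

Emit:
apply_moves(steps=[{"dr":[0,0,0],"translation":[0,0.03,0],"fingers":-1},{"dr":[0,0,0],"translation":[0,0.03,0],"fingers":-1},{"dr":[0,0,0],"translation":[0,0.03,0],"fingers":-1},{"dr":[0,0,0],"translation":[0,0.03,0],"fingers":-1},{"dr":[0,0,0],"translation":[0,0.03,0],"fingers":-1},{"dr":[0,0,0],"translation":[0,0.03,0],"fingers":-1},{"dr":[0,0,0],"translation":[0,0.03,0],"fingers":-1},{"dr":[0,0,0],"translation":[0,0.03,0],"fingers":-1},{"dr":[0,0,0],"translation":[0,0,0],"fingers":-1},{"dr":[0,0,0],"translation":[0,0,0],"fingers":-1}])

```text
time: 18.75
position: [469.0, 7.1, 233.7]
eef_rot: [-0.004, 0.745, 0.667, -0.002]
force: [-8.7, 3.2, 0.6]
gripper_width: 23.7
gripper_force: 60.4
```

```bash
python3 -c "
from w import *
look('w2')" | head -5
```

```text
t 18.8 bed [-135.2  -42.8] z 233.7 F [-9.5  3.2  2.3] T [0.66 1.76 0.06]
wedge vis x -3.0 37.7 area 39.611111111111114
   0 -40.1 -23.5
   20 -40.4 -20.9
  block x -10 [(np.float64(76.0), np.int64(98), np.int64(17)), (np.float64(74.0), np.int64(103), np.int64(26)), (np.float64(72.0), np.int64(106), np.int64(31)), (np.float64(70.0), np.int64(112), np.int64(29)), (np.float64(68.0), np.int64(117), np.int64(22)), (np.float64(66.0), np.int64(121), np.int64(14)), (np.float64(64.0), np.int64(125), np.int64(9)), (np.float64(62.0), np.int64(126), np.int64(4)), (np.float64(-16.0), np.int64(79), np.int64(-27)), (np.float64(-18.0), np.int64(78), np.int64(-27)), (np.float64(-20.0), np.int64(79), np.int64(-26)), (np.float64(-22.0), np.int64(80), np.int64(-24)), (np.float64(-24.0), np.int64(80), np.int64(-22)), (np.float64(-26.0), np.int64(80), np.int64(-21))]
```

The wedge needs to swing toward +y as it enters, and the mallet's friction is resisting that. I'll back off, shift 4 mm toward +y, raise 2 mm, and tap again.

Emit:
apply_moves(steps=[{"dr":[0,0,0],"translation":[0,-0.15,0],"fingers":-1},{"dr":[0,0,0],"translation":[0,-0.15,0],"fingers":-1},{"dr":[0,0,0],"translation":[0.08,0,-0.04],"fingers":-1},{"dr":[0,0,0],"translation":[0.08,0,-0.04],"fingers":-1},{"dr":[0,0,0],"translation":[0,0,0],"fingers":-1},{"dr":[0,0,0],"translation":[0,0.08,0],"fingers":-1},{"dr":[0,0,0],"translation":[0,0.08,0],"fingers":-1},{"dr":[0,0,0],"translation":[0,0.08,0],"fingers":-1},{"dr":[0,0,0],"translation":[0,0.08,0],"fingers":-1},{"dr":[0,0,0],"translation":[0,0.08,0],"fingers":-1}])

```text
time: 19.8
position: [473.1, 10.3, 236.1]
eef_rot: [-0.002, 0.745, 0.667, -0.001]
force: [-5.5, 3.3, 0.1]
gripper_width: 23.5
gripper_force: 60.2
```

```bash
python3 -c "
from w import *
look('w3')" | head -5
```

```text
t 19.85 bed [-131.3  -39.1] z 236.1 F [-5.1  2.6 -1.8] T [0.48 0.95 0.08]
wedge vis x 1.9 41.7 area 36.888888888888886
   20 -39.2 -20.4
   40 -36.7 -22.7
  block x -10 [(np.float64(76.0), np.int64(99), np.int64(17)), (np.float64(74.0), np.int64(103), np.int64(26)), (np.float64(72.0), np.int64(107), np.int64(30)), (np.float64(70.0), np.int64(111), np.int64(28)), (np.float64(68.0), np.int64(116), np.int64(22)), (np.float64(66.0), np.int64(121), np.int64(13)), (np.float64(64.0), np.int64(125), np.int64(8)), (np.float64(62.0), np.int64(127), np.int64(3)), (np.float64(-16.0), np.int64(78), np.int64(-38)), (np.float64(-18.0), np.int64(79), np.int64(-38)), (np.float64(-20.0), np.int64(78), np.int64(-37)), (np.float64(-22.0), np.int64(78), np.int64(-36)), (np.float64(-24.0), np.int64(79), np.int64(-35)), (np.float64(-26.0), np.int64(78), np.int64(-34))]
```

Emit:
apply_moves(steps=[{"dr":[0,0,0],"translation":[0.01,0.04,0],"fingers":-1},{"dr":[0,0,0],"translation":[0.01,0.04,0],"fingers":-1},{"dr":[0,0,0],"translation":[0.01,0.04,0],"fingers":-1},{"dr":[0,0,0],"translation":[0.01,0.04,0],"fingers":-1},{"dr":[0,0,0],"translation":[0.01,0.04,0],"fingers":-1},{"dr":[0,0,0],"translation":[0.01,0.04,0],"fingers":-1},{"dr":[0,0,0],"translation":[0.01,0.04,0],"fingers":-1},{"dr":[0,0,0],"translation":[0,0,0],"fingers":-1},{"dr":[0,0,0],"translation":[0,0,0],"fingers":-1},{"dr":[0,0,0],"translation":[0,0,0],"fingers":-1}])

```text
time: 20.85
position: [480.0, 11.3, 236.0]
eef_rot: [-0.002, 0.745, 0.667, -0.001]
force: [-5.3, 2.2, -0.1]
gripper_width: 23.6
gripper_force: 60.1
```

```bash
python3 -c "
from w import *
look('w4')" | head -4
```

```text
t 20.9 bed [-124.7  -37.5] z 236.1 F [-6.4  1.3 -0.1] T [0.38 1.2  0.  ]
wedge vis x 10.4 48.9 area 33.833333333333336
   20 -39.2 -20.9
   40 -36.7 -20.3
```

Emit:
apply_moves(steps=[{"dr":[0,0,0],"translation":[0,0.04,0],"fingers":-1},{"dr":[0,0,0],"translation":[0,0.04,0],"fingers":-1},{"dr":[0,0,0],"translation":[0,0.04,0],"fingers":-1},{"dr":[0,0,0],"translation":[0,0.04,0],"fingers":-1},{"dr":[0,0,0],"translation":[0,0.04,0],"fingers":-1},{"dr":[0,0,0],"translation":[0,0.04,0],"fingers":-1},{"dr":[0,0,0],"translation":[0,0.04,0],"fingers":-1},{"dr":[0,0,0],"translation":[0,0,0],"fingers":-1},{"dr":[0,0,0],"translation":[0,0,0],"fingers":-1},{"dr":[0,0,0],"translation":[0,0,0],"fingers":-1}])

```text
time: 21.9
position: [485.9, 11.0, 235.8]
eef_rot: [-0.004, 0.745, 0.667, -0.003]
force: [-10.3, 3.6, 2.1]
gripper_width: 23.5
gripper_force: 60.6
```

```bash
python3 -c "
from w import *
look('w5')" | head -4
```

```text
t 21.95 bed [-118.8  -37.1] z 235.7 F [-10.6   3.3   2.2] T [0.72 1.99 0.07]
wedge vis x 18.9 53.2 area 29.458333333333332
   20 -36.2 -22.3
   40 -36.7 -20.3
```

Emit:
apply_moves(steps=[{"dr":[0,0,0],"translation":[0.01,0.03,0],"fingers":-1},{"dr":[0,0,0],"translation":[0.01,0.03,0],"fingers":-1},{"dr":[0,0,0],"translation":[0.01,0.03,0],"fingers":-1},{"dr":[0,0,0],"translation":[0.01,0.03,0],"fingers":-1},{"dr":[0,0,0],"translation":[0,0,0],"fingers":-1},{"dr":[0,0,0],"translation":[0,0,0],"fingers":-1},{"dr":[0,0,0],"translation":[0,0,0],"fingers":-1},{"dr":[0,0,0],"translation":[0,0,0],"fingers":-1},{"dr":[0,0,0],"translation":[0,0,0],"fingers":-1},{"dr":[0,0,0],"translation":[0,0,0],"fingers":-1}])

```text
time: 22.95
position: [489.4, 11.5, 235.7]
eef_rot: [-0.004, 0.745, 0.667, -0.002]
force: [-8.0, 3.4, 0.2]
gripper_width: 23.6
gripper_force: 60.5
```

```bash
python3 -c "
from w import *
look('w6')" | head -4
```

```text
t 23.0 bed [-115.4  -36.2] z 235.7 F [-7.9  3.2  0.8] T [0.6  1.66 0.12]
wedge vis x 23.1 57.5 area 29.15277777777778
   40 -37.4 -20.5
  block x -10 [(np.float64(76.0), np.int64(102), np.int64(15)), (np.float64(74.0), np.int64(111), np.int64(23)), (np.float64(72.0), np.int64(118), np.int64(24)), (np.float64(70.0), np.int64(126), np.int64(23)), (np.float64(68.0), np.int64(131), np.int64(18)), (np.float64(66.0), np.int64(133), np.int64(10)), (np.float64(64.0), np.int64(132), np.int64(5)), (np.float64(62.0), np.int64(129), np.int64(0)), (np.float64(-16.0), np.int64(96), np.int64(-43)), (np.float64(-18.0), np.int64(96), np.int64(-43)), (np.float64(-20.0), np.int64(95), np.int64(-43)), (np.float64(-22.0), np.int64(95), np.int64(-43)), (np.float64(-24.0), np.int64(96), np.int64(-43)), (np.float64(-26.0), np.int64(96), np.int64(-43))]
```

Emit:
apply_moves(steps=[{"dr":[0,0,0],"translation":[0,0.03,0],"fingers":-1},{"dr":[0,0,0],"translation":[0,0.03,0],"fingers":-1},{"dr":[0,0,0],"translation":[0,0.03,0],"fingers":-1},{"dr":[0,0,0],"translation":[0,0.03,0],"fingers":-1},{"dr":[0,0,0],"translation":[0,0,0],"fingers":-1},{"dr":[0,0,0],"translation":[0,0,0],"fingers":-1},{"dr":[0,0,0],"translation":[0,0,0],"fingers":-1},{"dr":[0,0,0],"translation":[0,0,0],"fingers":-1},{"dr":[0,0,0],"translation":[0,0,0],"fingers":-1},{"dr":[0,0,0],"translation":[0,0,0],"fingers":-1}])

```text
time: 24.0
position: [491.1, 11.3, 235.5]
eef_rot: [-0.005, 0.745, 0.667, -0.004]
force: [-14.8, 3.8, 4.8]
gripper_width: 23.7
gripper_force: 60.9
```

```bash
python3 -c "
from w import *
look('w7')" | head -3
```

```text
t 24.05 bed [-113.6  -36.2] z 235.5 F [-13.8   4.5   4.9] T [0.7  2.59 0.03]
wedge vis x 26.7 57.5 area 25.63888888888889
   40 -37.4 -20.4
```

Jamming: 14 N with little advance. Now some repeat taps.

Emit:
apply_moves(steps=[{"dr":[0,0,0],"translation":[0,-0.15,0],"fingers":-1},{"dr":[0,0,0],"translation":[0,-0.1,-0.03],"fingers":-1},{"dr":[0,0,0],"translation":[0,0,0],"fingers":-1},{"dr":[0,0,0],"translation":[0,0.06,0],"fingers":-1},{"dr":[0,0,0],"translation":[0,0.06,0],"fingers":-1},{"dr":[0,0,0],"translation":[0,0.06,0],"fingers":-1},{"dr":[0,0,0],"translation":[0,0.05,0],"fingers":-1},{"dr":[0,0,0],"translation":[0,0.03,0],"fingers":-1},{"dr":[0,0,0],"translation":[0,0,0],"fingers":-1},{"dr":[0,0,0],"translation":[0,0,0],"fingers":-1}])

```text
time: 25.05
position: [491.4, 10.7, 236.8]
eef_rot: [-0.005, 0.745, 0.667, -0.005]
force: [-16.6, 1.8, 6.0]
gripper_width: 23.9
gripper_force: 61.2
```

```bash
python3 -c "
from w import *
look('w8')" | head -3
```

```text
t 25.1 bed [-113.4  -36.7] z 236.8 F [-15.5   2.    6.2] T [0.3  2.99 0.02]
wedge vis x 27.5 57.5 area 25.40277777777778
   40 -37.4 -20.3
```

Emit:
apply_moves(steps=[{"dr":[0,0,0],"translation":[0,-0.15,0],"fingers":-1},{"dr":[0,0,0],"translation":[0,-0.1,0],"fingers":-1},{"dr":[0,0,0],"translation":[0,0,0],"fingers":-1},{"dr":[0,0,0],"translation":[0,0.06,0],"fingers":-1},{"dr":[0,0,0],"translation":[0,0.06,0],"fingers":-1},{"dr":[0,0,0],"translation":[0,0.06,0],"fingers":-1},{"dr":[0,0,0],"translation":[0,0.05,0],"fingers":-1},{"dr":[0,0,0],"translation":[0,0.03,0],"fingers":-1},{"dr":[0,0,0],"translation":[0,0,0],"fingers":-1},{"dr":[0,0,0],"translation":[0,0,0],"fingers":-1}])

```text
time: 26.1
position: [491.6, 10.8, 237.0]
eef_rot: [-0.005, 0.745, 0.667, -0.005]
force: [-16.7, 1.3, 7.1]
gripper_width: 23.4
gripper_force: 61.4
```

```bash
python3 -c "
from w import *
look('w9')" | head -3
```

```text
t 26.15 bed [-113.2  -36.7] z 237.0 F [-16.9   1.7   6.3] T [ 0.27  3.27 -0.01]
wedge vis x 28.2 57.5 area 24.73611111111111
   40 -37.4 -20.3
```

```bash
python3 - <<'E'
from h import *
a,b=[cv2.cvtColor(cv2.imread(f"pics/{n}.png"),cv2.COLOR_BGR2GRAY) for n in("t3","w9")]
# rectify block top (z29) to bed frame, 1 px = 0.5 mm
def rect(im):
    bx,by=np.meshgrid(np.arange(15,100,.5),np.arange(60,-10,-.5))
    P=np.array([np.r_[bed(x,y),29] for x,y in zip(bx.ravel(),by.ravel())]);q=proj("top",P).reshape(*bx.shape,2).astype(np.float32)
    return cv2.remap(im,q[...,0],q[...,1],cv2.INTER_CUBIC).astype(np.float32)
A,B=rect(a),rect(b)
for sl in(slice(0,85),slice(85,170)):
    T=B[24:-24,sl][:,16:-16];R=cv2.matchTemplate(A[:,sl],T,cv2.TM_CCOEFF_NORMED);_,v,_,l=cv2.minMaxLoc(R)
    print("block shift mm x",(16-l[0])*.5,"y",(l[1]-24)*.5,"corr",round(v,3))
E
```

```text
block shift mm x 8.0 y 0.5 corr 0.308
block shift mm x 1.5 y 1.0 corr 0.901
```

Emit:
apply_moves(steps=[{"dr":[0,0,0],"translation":[0,-0.15,0],"fingers":-1},{"dr":[0,0,0],"translation":[0,-0.1,0],"fingers":-1},{"dr":[0,0,0],"translation":[0,0,-0.03],"fingers":-1},{"dr":[0,0,0],"translation":[0,0.06,0],"fingers":-1},{"dr":[0,0,0],"translation":[0,0.06,0],"fingers":-1},{"dr":[0,0,0],"translation":[0,0.06,0],"fingers":-1},{"dr":[0,0,0],"translation":[0,0.05,0],"fingers":-1},{"dr":[0,0,0],"translation":[0,0.04,0],"fingers":-1},{"dr":[0,0,0],"translation":[0,0,0],"fingers":-1},{"dr":[0,0,0],"translation":[0,0,0],"fingers":-1}])

```text
time: 27.15
position: [491.9, 10.8, 237.9]
eef_rot: [-0.006, 0.745, 0.667, -0.005]
force: [-18.7, 1.1, 8.3]
gripper_width: 23.9
gripper_force: 61.8
```

```bash
python3 -c "
from w import *
look('w10')" | head -3
```

```text
t 27.2 bed [-112.9  -36.6] z 237.9 F [-19.5   1.    8. ] T [ 0.33  3.65 -0.02]
wedge vis x 29.4 57.5 area 23.125
   40 -37.4 -20.3
```

It's tight: 19 N with no further advance. Now back off, and put the mallet on the free table at about (430,-150).

Emit:
apply_moves(steps=[{"dr":[0,0,0],"translation":[0,-0.2,0],"fingers":-1},{"dr":[0,0,0],"translation":[0,-0.8,0],"fingers":-1},{"dr":[0,0,0],"translation":[0,-1,0],"fingers":-1},{"dr":[0,0,0],"translation":[0,-0.8,-0.5],"fingers":-1},{"dr":[0,0,0],"translation":[-0.7,0,-0.5],"fingers":-1},{"dr":[0,0,0],"translation":[-1,0,0],"fingers":-1},{"dr":[0,0,0],"translation":[-1,0,0],"fingers":-1},{"dr":[0,0,0],"translation":[-1,0,0],"fingers":-1},{"dr":[0,0,0],"translation":[-1,0,0],"fingers":-1},{"dr":[0,0,0],"translation":[-0.8,0,0],"fingers":-1}])

```text
time: 28.2
position: [411.3, -120.4, 264.7]
eef_rot: [0.003, 0.745, 0.667, 0.001]
force: [0.5, 0.6, -3.1]
gripper_width: 23.7
gripper_force: 60.2
```

Emit:
apply_moves(steps=[{"dr":[0,0,0],"translation":[-0.6,0,0],"fingers":-1},{"dr":[0,0,0],"translation":[-0.3,0,0],"fingers":-1},{"dr":[0,0,0],"translation":[0,0,0.4],"fingers":-1},{"dr":[0,0,0],"translation":[0,0,0.3],"fingers":-1},{"dr":[0,0,0],"translation":[0,0,0.3],"fingers":-1},{"dr":[0,0,0],"translation":[0,0,0.2],"fingers":-1},{"dr":[0,0,0],"translation":[0,0,0.1],"fingers":-1},{"dr":[0,0,0],"translation":[0,0,0],"fingers":-1},{"dr":[0,0,0],"translation":[0,0,0],"fingers":-1},{"dr":[0,0,0],"translation":[0,0,0],"fingers":-1}])

```text
time: 29.2
position: [408.0, -141.0, 231.1]
eef_rot: [0.0, 0.745, 0.667, 0.0]
force: [0.2, 0.6, -3.3]
gripper_width: 24.1
gripper_force: 60.2
```

```bash
python3 - <<'E'
from h import *
plan(430,-150,226,-6.35)
s=imaging.get_image("scene")[:,:,::-1].copy();cv2.imwrite("pics/s9.png",s)
p=status.read_state()["position"];q=proj("scene",[[p[0],p[1],20.]])[0].astype(int);box=(q[0]-25,q[1]-35,50,65)
h=cv2.cvtColor(up(s,box),cv2.COLOR_BGR2HSV);m=((h[...,1]>70)&(h[...,2]>50)).astype(np.uint8)*255
c=unup(biggest(m),box);print("sil",c.min(0).round(1),c.max(0).round(1))
zz=p[2]-225.3
for z in (zz,):
    a=np.linspace(0,6.283,80);P=np.vstack([np.c_[p[0]+28.5*np.cos(a),p[1]+28.5*np.sin(a),np.full(80,z+k)] for k in(2,38)]);P=proj("scene",P);print("pred",zz,P.min(0).round(1),P.max(0).round(1))
for r in np.arange(c[:,1].max()-38,c[:,1].max(),4):
    k=c[abs(c[:,1]-r)<.5][:,0];print(r.round(1),k.min().round(1),k.max().round(1),((k.min()+k.max())/2).round(1))
ax=proj("scene",[[p[0],p[1],z] for z in(0,40,80,111)]);print("axis px",ax.round(1).tolist())
E
```

```text
t 29.2 pos [ 408.  -141.   231.1] psi -6.35 w 24.1 F [ 0.2  0.6 -3.3]
rotz units 0.0 xyz units [-0.262  0.917  0.205]
sil [265.1 224.9] [283.9 265.1]
pred 5.813609349262919 [264.2 242.9] [284.9 265.9]
227.1 275.1 280.4 277.8
231.1 273.4 280.9 277.2
235.1 273.2 279.9 276.6
239.1 274.2 279.9 277.1
243.1 274.4 279.6 277.0
247.1 267.1 281.9 274.5
251.1 265.2 283.9 274.6
255.1 265.4 283.8 274.6
259.1 265.6 283.8 274.7
263.1 267.6 282.2 274.9
axis px [[274.3, 261.6], [274.5, 250.1], [274.7, 238.2], [274.9, 228.8]]
```

Emit:
apply_moves(steps=[{"dr":[0,0,0],"translation":[0,0,0.04],"fingers":-1},{"dr":[0,0,0],"translation":[0,0,0.04],"fingers":-1},{"dr":[0,0,0],"translation":[0,0,0.04],"fingers":-1},{"dr":[0,0,0],"translation":[0,0,0.04],"fingers":-1},{"dr":[0,0,0],"translation":[0,0,0.04],"fingers":-1},{"dr":[0,0,0],"translation":[0,0,0],"fingers":-1},{"dr":[0,0,0],"translation":[0,0,0],"fingers":-1},{"dr":[0,0,0],"translation":[0,0,0],"fingers":-1},{"dr":[0,0,0],"translation":[0,0,0],"fingers":-1},{"dr":[0,0,0],"translation":[0,0,0],"fingers":-1}])

```text
time: 30.25
position: [407.7, -140.9, 225.7]
eef_rot: [0.0, 0.745, 0.667, 0.0]
force: [-0.3, 0.3, -3.3]
gripper_width: 23.6
gripper_force: 60.2
```

Emit:
apply_moves(steps=[{"dr":[0,0,0],"translation":[0,0,0.03],"fingers":-1},{"dr":[0,0,0],"translation":[0,0,0.03],"fingers":-1},{"dr":[0,0,0],"translation":[0,0,0],"fingers":-1},{"dr":[0,0,0],"translation":[0,0,0],"fingers":-1},{"dr":[0,0,0],"translation":[0,0,0],"fingers":-1},{"dr":[0,0,0],"translation":[0,0,0],"fingers":-1},{"dr":[0,0,0],"translation":[0,0,0],"fingers":-1},{"dr":[0,0,0],"translation":[0,0,0],"fingers":-1},{"dr":[0,0,0],"translation":[0,0,0],"fingers":-1},{"dr":[0,0,0],"translation":[0,0,0],"fingers":-1}])

```text
time: 31.25
position: [407.8, -141.0, 225.3]
eef_rot: [0.0, 0.745, 0.667, 0.0]
force: [-3.7, 1.4, 5.1]
gripper_width: 23.7
gripper_force: 60.9
```

Table contact is made at the expected height, so I'll release and rise.

Emit:
apply_moves(steps=[{"dr":[0,0,0],"translation":[0,0,0],"fingers":-0.2},{"dr":[0,0,0],"translation":[0,0,0],"fingers":0.1},{"dr":[0,0,0],"translation":[0,0,0],"fingers":0.5},{"dr":[0,0,0],"translation":[0,0,0],"fingers":1},{"dr":[0,0,0],"translation":[0,0,0],"fingers":1},{"dr":[0,0,0],"translation":[0,0,0],"fingers":1},{"dr":[0,0,0],"translation":[0,0,-0.5],"fingers":1},{"dr":[0,0,0],"translation":[0,0,-1],"fingers":1},{"dr":[0,0,0],"translation":[0,0,-1],"fingers":1},{"dr":[0,0,0],"translation":[0,0,-1],"fingers":1}])

```text
time: 32.25
position: [407.7, -140.9, 313.6]
eef_rot: [0.0, 0.745, 0.667, 0.0]
force: [0.6, -1.0, -0.6]
gripper_width: 85.1
gripper_force: 0.0
```

Emit:
apply_moves(steps=[{"dr":[0,0,0],"translation":[0,0,-1],"fingers":1},{"dr":[0,0,0],"translation":[0,0,-1],"fingers":1},{"dr":[0,0,0],"translation":[-1,0,0],"fingers":1},{"dr":[0,0,0],"translation":[-1,0,0],"fingers":1},{"dr":[0,0,0],"translation":[-1,0,0],"fingers":1},{"dr":[0,0,0],"translation":[-1,0,0],"fingers":1},{"dr":[0,0,0],"translation":[-1,0,0],"fingers":1},{"dr":[0,0,0],"translation":[-1,0,0],"fingers":1},{"dr":[0,0,0],"translation":[0,0,0],"fingers":1},{"dr":[0,0,0],"translation":[0,0,0],"fingers":1}])

```text
time: 33.25
position: [391.0, -290.2, 362.3]
eef_rot: [0.0, 0.746, 0.666, 0.0]
force: [-0.1, 0.4, 0.8]
gripper_width: 85.4
gripper_force: 0.0
```

```bash
python3 - <<'E'
from w import *
look('w11')
s=imaging.get_image("scene")[:,:,::-1].copy();cv2.imwrite("pics/s10.png",s)
box=(249,215,50,65)
h=cv2.cvtColor(up(s,box),cv2.COLOR_BGR2HSV);m=((h[...,1]>70)&(h[...,2]>50)).astype(np.uint8)*255
c=unup(biggest(m),box);print("mallet sil",c.min(0).round(1),c.max(0).round(1))
for r in np.arange(c[:,1].max()-38,c[:,1].max(),6):
    k=c[abs(c[:,1]-r)<.5][:,0];print(r.round(1),((k.min()+k.max())/2).round(1))
a,b=[cv2.cvtColor(cv2.imread(f"pics/{n}.png"),cv2.COLOR_BGR2GRAY) for n in("t3","w11")]
def rect(im):
    bx,by=np.meshgrid(np.arange(-25,88,.5),np.arange(66,-20,-.5))
    P=np.array([np.r_[bed(x,y),29] for x,y in zip(bx.ravel(),by.ravel())]);q=proj("top",P).reshape(*bx.shape,2).astype(np.float32)
    return cv2.remap(im,q[...,0],q[...,1],cv2.INTER_CUBIC).astype(np.float32)
A,B=rect(a),rect(b)
for sl in(slice(0,113),slice(113,226)):
    T=B[14:-14,sl][:,14:-14];R=cv2.matchTemplate(A[:,sl],T,cv2.TM_CCOEFF_NORMED);_,v,_,l=cv2.minMaxLoc(R)
    print("block shift mm x",(14-l[0])*.5,"y",(l[1]-14)*.5,"corr",round(v,3))
E
```

```text
t 33.3 bed [-179.8 -346.4] z 362.2 F [-0.4  0.  -0.8] T [-0.04 -0.03 -0.02]
wedge vis x -88.2 57.5 area 175.84722222222223
   -80 -45.7 -23.7
   -60 -45.4 -23.2
   -40 -45.3 -23.2
   -20 -45.0 -20.0
   0 -43.2 -20.0
   20 -40.7 -20.1
   40 -37.4 -20.3
  block x -10 [(np.float64(76.0), np.int64(103), np.int64(14)), (np.float64(74.0), np.int64(111), np.int64(22)), (np.float64(72.0), np.int64(119), np.int64(26)), (np.float64(70.0), np.int64(127), np.int64(24)), (np.float64(68.0), np.int64(131), np.int64(19)), (np.float64(66.0), np.int64(132), np.int64(11)), (np.float64(64.0), np.int64(132), np.int64(6)), (np.float64(62.0), np.int64(128), np.int64(0)), (np.float64(-16.0), np.int64(131), np.int64(17)), (np.float64(-18.0), np.int64(132), np.int64(33)), (np.float64(-20.0), np.int64(132), np.int64(46)), (np.float64(-22.0), np.int64(135), np.int64(63)), (np.float64(-24.0), np.int64(141), np.int64(73)), (np.float64(-26.0), np.int64(146), np.int64(83))]
  block x 20 [(np.float64(76.0), np.int64(110), np.int64(15)), (np.float64(74.0), np.int64(117), np.int64(25)), (np.float64(72.0), np.int64(123
[... 1472 characters left out ...]
), (np.float64(68.0), np.int64(120), np.int64(17)), (np.float64(66.0), np.int64(120), np.int64(10)), (np.float64(64.0), np.int64(120), np.int64(5)), (np.float64(62.0), np.int64(118), np.int64(0)), (np.float64(-16.0), np.int64(141), np.int64(-4)), (np.float64(-18.0), np.int64(153), np.int64(-9)), (np.float64(-20.0), np.int64(167), np.int64(-12)), (np.float64(-22.0), np.int64(180), np.int64(-14)), (np.float64(-24.0), np.int64(190), np.int64(-17)), (np.float64(-26.0), np.int64(194), np.int64(-16))]
mallet sil [265.2 228.6] [283.9 266.9]
228.9 274.9
234.9 274.9
240.9 274.9
246.9 274.4
252.9 274.5
258.9 274.5
264.9 274.8
block shift mm x -2.5 y 4.0 corr 0.725
block shift mm x 0.0 y 2.0 corr 0.637
```

The checks agree: the wedge stayed put after release, the block moved about 2 mm toward the cork, and the mallet stands vertical. Handing in.

```bash
python3 -c "
from workcell import arm
print(arm.close_job())"
```

```text
the job is handed in; nothing more can be done
None
```

The job is handed in, with no verdict returned: the wedge was tapped up to 19 N and stopped advancing, the block moved about 2 mm toward the cork, and the mallet stands upright on the table clear of the bed; the wedge's hold on the block (over 6 N) could not be measured directly.

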